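# Load the drying unit at the mould-polishing bench

### The job

Load the drying unit: stand every steel cup from the draining mat upside down over a drying peg of its own, rim flat on the deck, and hook the wire basket over the steel rail at the end the air pipe leaves open, then slide it along under the pipe until its hook is right below the red ring. Once everything is loaded, switch the blower on by turning the black knob clockwise past its click to the green dot. Leave the other things on the bench where they are.

Things in the scene. Friction and masses are not known exactly. Their poses are not given: they have to be found in the camera images.
- cup1: A straight round stainless cup, 52 mm across, 85 mm tall, walls 3 mm, floor 4 mm, 0.1 to 0.16 kg; may be absent. Origin at the centre of the outside of its floor, z towards its open mouth. It starts lying on its side in a groove of the mat, its axis about 32 mm above the table, mouth end towards +x of the mat (towards the drying unit).
- cup2: A straight round stainless cup, 52 mm across, 85 mm tall, walls 3 mm, floor 4 mm, 0.1 to 0.16 kg; may be absent. Origin at the centre of the outside of its floor, z towards its open mouth. It starts lying on its side in a groove of the mat, its axis about 32 mm above the table, mouth end towards +x of the mat (towards the drying unit).
- cup3: A straight round stainless cup, 52 mm across, 85 mm tall, walls 3 mm, floor 4 mm, 0.1 to 0.16 kg; may be absent. Origin at the centre of the outside of its floor, z towards its open mouth. It starts lying on its side in a groove of the mat, its axis about 32 mm above the table, mouth end towards +x of the mat (towards the drying unit).
- cup4: A straight round stainless cup, 52 mm across, 85 mm tall, walls 3 mm, floor 4 mm, 0.1 to 0.16 kg; may be absent. Origin at the centre of the outside of its floor, z towards its open mouth. It starts lying on its side in a groove of the mat, its axis about 32 mm above the table, mouth end towards +x of the mat (towards the drying unit).
- mat: Black ribbed rubber draining mat, fixed, 290 x 250 mm, base 4 mm thick, ribs up to 8 mm high along its x, 22 mm apart. Origin at the centre of its underside. The cups lie along its x in two columns 110 mm apart (y of the mat) and two rows 150 mm apart (x of the mat).
- dryer: White drying unit, fixed. Deck with four pegs: 270 x 210 mm, its top 60 mm above the table; grey switch console (90 x 80 x 60 mm high) at its front left; on its left a drip tray under the steel rail. A tower 240 mm high (24 x 16 mm) holds the rail at y = 122 mm, x = 100 mm. Origin on the table under the middle of the four pegs, x away from the robot, y to its left.
- peg1 (a point): Foot of a drying peg on the deck (60 mm above the table), on its axis. Pegs are upright tubes 32 mm thick with round tops, 72 mm high; they stand 130 mm (x) by 110 mm (y) apart. A cup goes over a peg until its rim rests on the deck.
- peg2 (a point): Foot of a drying peg on the deck (60 mm above the table), on its axis. Pegs are upright tubes 32 mm thick with round tops, 72 mm high; they stand 130 mm (x) by 110 mm (y) apart. A cup goes over a peg until its rim rests on the deck.
- peg3 (a point): Foot of a drying peg on the deck (60 mm above the table), on its axis. Pegs are upright tubes 32 mm thick with round tops, 72 mm high; they stand 130 mm (x) by 110 mm (y) apart. A cup goes over a peg until its rim rests on the deck.
- peg4 (a point): Foot of a drying peg on the deck (60 mm above the table), on its axis. Pegs are upright tubes 32 mm thick with round tops, 72 mm high; they stand 130 mm (x) by 110 mm (y) apart. A cup goes over a peg until its rim rests on the deck.
- rail_free (a point): Point on the axis of the round steel rail (12 mm thick, 190 mm above the table, along y of this frame), where it is open above. The rail runs from the tower 220 mm to -y to an end post (200 mm high) 77 mm to +y. A copper air pipe (14 mm thick, axis 31 mm above the rail's) runs over it from the tower to 63 mm short of this point.
- mark (a point): Centre of the red ring (19 mm thick, 12 mm wide) on the air pipe, 31 mm above the rail's axis, y along the rail. The ring sits somewhere along the pipe and stays there.
- basket: Dip basket of steel wire with core pins, 0.21 to 0.32 kg: tray 90 x 110 x 42 mm (its middle 2 mm to +x of the hook), a flat shank up to the -x leg of the hook, an upright red handle at its -x side. Origin on the underside, below the hook; y along the rail when it hangs, x away from the robot. Centre of mass right below the hook. It starts standing on the table.
- basket_hook (a point): Inside apex of the hook, 147 mm above the basket's underside. The hook is an inverted V of 4 mm sheet, 36 mm long along y, legs at 45 degrees reaching 24 mm down, open below. Hung on the rail, the apex is 8.5 mm above the rail's axis and 22.5 mm below the red ring's centre.
- basket_grip (a point): Grip point on the red handle, 163 mm above the underside, 44 mm to the -x side of the hook. The handle is an upright bar 12 mm thick (y) and 22 mm wide (x), from 119 to 183 mm above the underside. Taken from above with the fingers closing along y, it passes clear of the air pipe.
- switch (a joint): Blower switch, rad: 0 = off, 1.4 = on, growing clockwise seen from above, with stops at both ends. A toggle spring (about 0.1 N m) drives the knob back to 0 from anywhere short of 0.7 and on to 1.4 once past it: that snap is the click.
- switch_grip (a point): On the upright axis of the switch knob, at gripping height, 89 mm above the table. The knob has a black bar grip 42 mm long (x of this frame), 14 mm thick (y), 32 mm high, its top 10 mm above this point, on a 44 mm disc; a white line on the bar points along +x, at the white dot when off and the green dot when on.
- paste_jar: Bystander, to be left where it is: small amber jar with a yellow lid, 44 mm across, 45 mm tall. Origin at the centre of its underside.
- oilstone: Bystander, to be left where it is: brick-coloured stone 100 x 28 x 22 mm. Origin at the centre of its underside.
- brush_jar: Bystander, to be left where it is: glass jar of brushes, 68 mm across, 185 mm tall. Origin at the centre of its underside.
- scraper: Bystander, to be left where it is: orange-handled screwdriver-like scraper, 170 mm long, lying. Origin at the centre of its underside.
- cork_block: Bystander, to be left where it is: cork block 90 x 50 x 35 mm. Origin at the centre of its underside.
- spray_can: Bystander, to be left where it is: blue can with a red cap, 60 mm across, 150 mm tall. Origin at the centre of its underside.
Things that resemble listed ones, but are neither listed nor needed, are in the scene too. Leave any pink look-alike of the basket alone.

How it is judged (in metres and radians):
On the way, in this order (a step that is already met when the one before it is completed fails the run):
1. every cup that is present stands upside down over a peg and the basket hangs on the rail below the red ring ((horizontal distance between cup1 and peg1 below 0.012 m or horizontal distance between cup1 and peg2 below 0.012 m or horizontal distance between cup1 and peg3 below 0.012 m or horizontal distance between cup1 and peg4 below 0.012 m) and height (world z) of cup1 between 0.14 and 0.151 m and angle between each of cup1, cup2, cup3, cup4's own z axis and vertical above 3 rad and (horizontal distance between cup2 and peg1 below 0.012 m or horizontal distance between cup2 and peg2 below 0.012 m or horizontal distance between cup2 and peg3 below 0.012 m or horizontal distance between cup2 and peg4 below 0.012 m) and height (world z) of cup2 between 0.14 and 0.151 m and (horizontal distance between cup3 and peg1 below 0.012 m or horizontal distance between cup3 and peg2 below 0.012 m or horizontal distance between cup3 and peg3 below 0.012 m or horizontal distance between cup3 and peg4 below 0.012 m) and height (world z) of cup3 between 0.14 and 0.151 m and (horizontal distance between cup4 and peg1 below 0.012 m or horizontal distance between cup4 and peg2 below 0.012 m or horizontal distance between cup4 and peg3 below 0.012 m or horizontal distance between cup4 and peg4 below 0.012 m) and height (world z) of cup4 between 0.14 and 0.151 m and y of basket_hook in the frame of mark between -0.012 and 0.012 m and x of basket_hook in the frame of mark between -0.012 and 0.012 m and z of basket_hook in the frame of mark between -0.03 and -0.016 m and angle between basket's own z axis and vertical below 0.2 rad), for 0.3 s.
2. the blower is switched on (value of joint switch above 1.2 rad), for 0.2 s.
At the end, for the whole second after the job is handed in: Each present cup is upside down over a peg (within 12 mm of its axis and 0.14 rad of plumb, rim at most 6 mm above the deck); the basket hangs upright on the rail (within 0.2 rad), its hook within 12 mm of the red ring along the rail; the knob reads over 1.2 rad; cups and basket are at rest (all of step 1 and value of joint switch above 1.2 rad and linear speed of each of cup1, cup2, cup3, cup4, basket below 0.03 m/s); the robot touches nothing.
It fails at once if a bystander (jar, stone, brushes, scraper, cork block or can) is shoved more than 40 mm (distance of any of paste_jar, oilstone, brush_jar, scraper, cork_block, spray_can from where it was at the start of the episode above 0.04 m).
Of cup1, cup2, cup3, cup4 only 3 to 4 are there at a start; the rules pass over those that are not, and their reading is None.
At some moment in a run one of basket may be knocked a few centimetres aside while the robot is not near it.
It also fails if it takes over 210 s, if anything falls off the work surface, if the arm or the gripper's body presses on something with over 40 N, if the wrist force passes 120 N, or if a joint passes its speed limit or range.

### The arm

A 6-joint arm with a two-finger parallel gripper is mounted at the origin on the work surface. World frame = base frame: x ahead of the robot, y to its left, z up, the work surface at z = 0. Lengths are in mm, angles in rad, forces in N, time in s.
With the tool pointing down it reaches from about 350 to 875 mm from the base axis. Payload 4.2 kg.
Tool frame: the origin (TCP) lies midway between the tips of the shut fingers; the grasp point (between the pads) lies 19 mm behind it (arm.grip_point_offset is the distance from the TCP to the grasp point, in mm); z points along the fingers, x is the direction in which the jaws open and shut, and the axes are right-handed (so a half turn about z gives the same grasp; the last joint's range is limited). The gripper opens to 85 mm and grips with 20 to 120 N. Pads are 22 mm wide; open, the fingers measure 114 mm over their backs; the gripper's body (76 mm by 85 mm) begins 54 mm behind the grasp point. The pads swing forward as they close: fully open they stand 13 mm farther back than shut.
Start: joints at [-1.066, 0.385, 0.008, 0, -1.194, -0.259], TCP at [152.1, -606.189, 231.312] pointing down, gripper open.
Joint ranges: [-3.14, 3.14], [-1.21, 2.06], [-1.07, 1.41], [-3.16, 2.05], [-2.99, -0.16], [-3.1, 3.1]. Speed limits (rad/s): [2.79, 2.79, 3.14, 3.14, 3.14, 3.14].

### API

Orientations are given as a unit quaternion [x, y, z, w].
In Python, from bench import arm gives the robot as it stands.
- The arm moves only by the tool move_arm, never from a script. Its argument "targets" is a list of rows, each a list of 7 numbers: the shift along the tool's x, y, z in cm, then the turn, a rotation vector about the tool's x, y, z in degrees, then the closure in counts, from 0 (fully open) to 255 (shut). In form: [[x, y, z, wx, wy, wz, grip], ...]. A call has 1 to 20 rows; each row is the pose to reach, as a shift and turn from the pose commanded when the call began, along the tool's axes at that moment; what a row does not reach only later rows make up. A row lasts 1/8 s, in which the tool goes at most 62.5 mm and 10.7 degrees, less where a joint would pass 70% of its speed; a pose out of reach is approached as far as the arm can. A call with a gripper value outside its range is refused whole. The fingers move at their own pace and stop on an object; the grip force is fixed at half the most. Time passes only in rows, so rows that repeat a pose let the fingers close. It gives the time, the measured TCP pose, the force and the opening at its end, in the units of the state.
- arm.read_state(): the state, without advancing time (a new reading comes with each control period).
- arm.get_image(name): name is "scene" or "top" or "wrist"; returns (picture, depth): 384x512x3 uint8, blue, green, red; 384x512 float32, mm along the optical axis (not along the pixel's ray), 0 where there is no reading.
- arm.camera_params(name): a dict with "mtx" (3x3 intrinsics, pixels), "dist" ([k1, k2, p1, p2, k3] as OpenCV has them; the pictures are not rectified), "world_to_cam" (4x4, takes a point from world to camera coordinates); the wrist camera has in their place "mount" (4x4, takes a point from camera to tool coordinates, whose origin is the TCP and whose axes are the tool frame's). Camera axes: x right, y down, z forward; pixel columns grow to the right and rows downward; lengths in mm; the calibration is good to about 2 mm. A picture is of the moment at which its call begins: read the wrist's pose just before it. camera_params takes no time and is no camera call.
- arm.job_done(): hands the job in, once; it reports no verdict.
Trained networks look in the newest picture that a camera, given by its name, has taken for a name from the list of things; names that differ only in an ending like _2 or _b are one class to them, and where a whole thing is asked for, a point or a joint stands for the part that bears it (a point fixed in the world has none). Each returns a list of dicts, best first, with "score" (0 to 1); they miss things now and then, are a little off and sometimes report something else, mostly with a low value. They report only what shows in the picture. A call takes as long as a camera call. They do not tell look-alikes from the thing itself.
- arm.search_frame(thing, camera): "bbox" ([left, top, right, bottom] in pixels, round what is visible of it).
- arm.tip_of(thing, camera): "uv" ([column, row] in pixels: a listed point, or the origin of a listed thing).
The state is a dict: "clock": time; "joints": joint angles; "joint_vel": joint speeds; "joint_efforts": joint torques, N m; "position": TCP position; "ee_rot": TCP orientation; "contact_force": force on the tool from outside, world axes, zero at the start; "wrist_torque": the same for the moment, N m; "gripper_width": finger opening in mm.
Only numpy, scipy, OpenCV 4.12 (cv2) and the standard library are available. Lean on these libraries where they do the work, as an engineer would, in place of code of your own. Each camera call takes 0.05 s, during which the arm holds its last target.

## Working session

There is one attempt and no reset: what is moved stays moved. The work goes in short steps, Python scripts to look and compute and a tool call to move; the robot and the scene stay as the last step left them, time stands still between calls to the robot, and variables do not carry over. Pictures are saved under pics/ and viewed, and the job is handed in when it is done.

Besides the shell and the picture viewer there is one more tool, called after "Request:" as name(argument=value, ...), one argument or row to a line, values as JSON. move_arm: Moves the arm, as the interface text tells. Its arguments: {"type":"object","properties":{"targets":{"type":"array","items":{"type":"array","items":{"type":"number"}}}},"required":["targets"]}

```bash
ls -la; mkdir -p pics; cat > h.py <<'E'
import numpy as np, cv2
from bench import arm
from scipy.spatial.transform import Rotation as R
def snap(n):
    st=arm.read_state(); im,d=arm.get_image(n); return st,im,d
def T_wc(n,st=None):
    p=arm.camera_params(n)
    if n!='wrist': return np.linalg.inv(np.array(p['world_to_cam']))
    T=np.eye(4); T[:3,:3]=R.from_quat(st['ee_rot']).as_matrix(); T[:3,3]=st['position']
    return T@np.array(p['mount'])
def ray(n,uv,st=None):
    p=arm.camera_params(n); uv=np.array(uv,float).reshape(-1,1,2)
    q=cv2.undistortPoints(uv,np.array(p['mtx']),np.array(p['dist'])).reshape(-1,2)
    T=T_wc(n,st); v=np.c_[q,np.ones(len(q))]@T[:3,:3].T
    return T[:3,3],v
def atz(n,uv,z,st=None):
    o,v=ray(n,uv,st); s=(z-o[2])/v[:,2]; return o+v*s[:,None]
def atd(n,uv,d,st=None):
    o,v=ray(n,uv,st); ds=np.array([d[int(round(b)),int(round(a))] for a,b in np.array(uv).reshape(-1,2)]); return o+v*ds[:,None]
def cloud(n,d,st=None):
    h,w=d.shape; u,v=np.meshgrid(np.arange(w),np.arange(h)); uv=np.stack([u,v],-1).reshape(-1,2)
    o,r=ray(n,uv,st); return (o+r*d.reshape(-1,1)).reshape(h,w,3)
def proj(n,P,st=None):
    p=arm.camera_params(n); C=np.linalg.inv(T_wc(n,st)); P=np.array(P,float).reshape(-1,3)
    uv,_=cv2.projectPoints(P,cv2.Rodrigues(C[:3,:3])[0],C[:3,3],np.array(p['mtx']),np.array(p['dist'])); return uv.reshape(-1,2)
E
python3 - <<'E'
from h import *
print(arm.read_state())
for n in ['scene','top','wrist']:
    st,im,d=snap(n); cv2.imwrite(f'pics/{n}0.png',im); np.save(f'{n}0.npy',d); p=arm.camera_params(n); print(n,{k:np.round(v,3).tolist() for k,v in p.items()})
E
```

```text
total 12
drwxr-xr-x  3 agent agent 4096 Dec  6 14:51 .
drwxr-xr-x 23 root  root  4096 Dec  6 14:51 ..
drwxr-xr-x  2 agent agent 4096 Dec  6 14:51 pics
{'clock': 0.0, 'joints': array([-1.06637449e+00,  3.85577236e-01,  6.62209508e-03, -5.21082408e-04,
       -1.19401407e+00, -2.58598084e-01]), 'joint_vel': array([-1.56937842e-03, -8.79059539e-04, -5.61181387e-04,  2.49296398e-04,
        6.51119733e-05, -2.47035668e-03]), 'joint_efforts': array([-2.58975870e-04, -3.92289162e+01,  1.88401669e+01,  4.18628186e+00,
       -4.50529173e-03,  8.18956039e-06]), 'position': array([ 151.97451811, -605.63131068,  230.2043754 ]), 'ee_rot': array([ 6.15154508e-01,  7.88405791e-01,  6.49645294e-04, -9.03859965e-04]), 'contact_force': array([-0.56981802, -0.22846823,  0.73877766]), 'wrist_torque': array([-0.00657162, -0.00191489, -0.02815077]), 'gripper_width': 85.13234469671112}
scene {'mtx': [[371.754, 0.0, 259.941], [0.0, 371.754, 192.441], [0.0, 0.0, 1.0]], 'dist': [-0.067, 0.0, 0.0, 0.0, 0.0], 'world_to_cam': [[-0.129, 0.992, -0.001, 66.812], [0.664, 0.086, -0.742, -242.357], [-0.736, -0.097, -0.67, 2015.499], [0.0, 0.0, 0.0, 1.0]]}
top {'mtx': [[476.169, 0.0, 247.462], [0.0, 476.169, 196.121], [0.0, 0.0, 1.0]], 'dist': [-0.046, 0.0, 0.0, 0.0, 0.0], 'world_to_cam': [[-0.019, -1.0, -0.012, 7.461], [-0.982, 0.021, -0.189, 535.224], [0.19, 0.008, -0.982, 1623.475], [0.0, 0.0, 0.0, 1.0]]}
wrist {'mtx': [[285.494, 0.0, 254.47], [0.0, 285.494, 188.485], [0.0, 0.0, 1.0]], 'dist': [-0.053, 0.0, 0.0, 0.0, 0.0], 'mount': [[1.0, -0.001, -0.0, -0.234], [0.001, 0.959, 0.282, -71.487], [0.0, -0.282, 0.959, -142.319], [0.0, 0.0, 0.0, 1.0]]}
```

View pics/scene0.png

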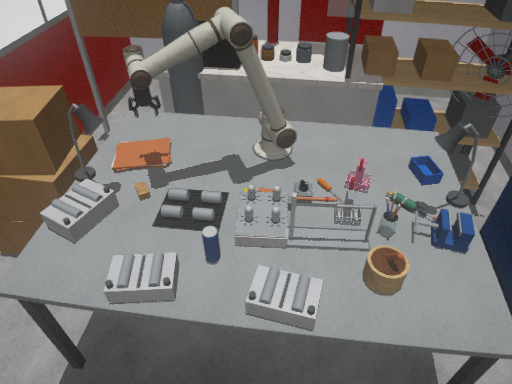

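View pics/top0.png

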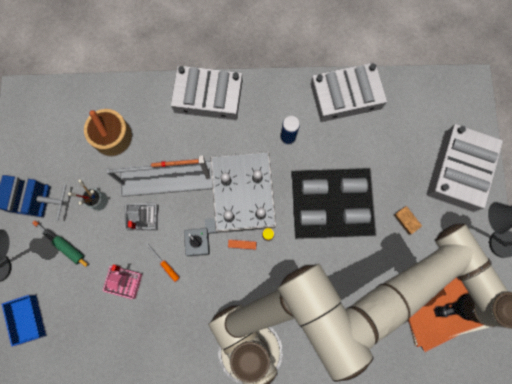

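View pics/wrist0.png

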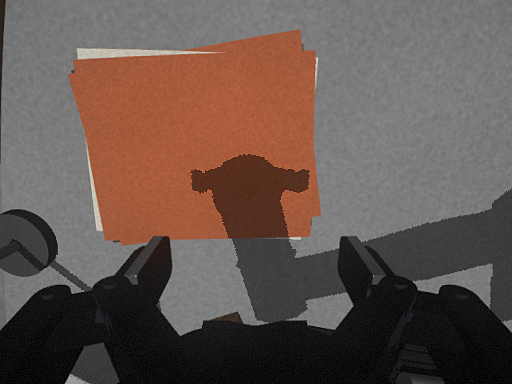

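Overview: four cups lie on the black mat (top ≈ 315–358, 186–218) and the four pegs are at ≈ 226–262, 178–216. The grey basket is at (142,217) and its pink look-alike at (123,281). The knob console is at (196,240), and the rail with its pipe runs along row ≈ 163–180. I'll zoom in and run the networks.

```bash
python3 - <<'E'
from h import *
im=cv2.imread('pics/top0.png')
cv2.imwrite('pics/topA.png',cv2.resize(im[145:305,90:280],None,fx=4,fy=3.7,interpolation=cv2.INTER_CUBIC))
cv2.imwrite('pics/topB.png',cv2.resize(im[155:250,280:430],None,fx=4,fy=4,interpolation=cv2.INTER_CUBIC))
im=cv2.imread('pics/scene0.png')
cv2.imwrite('pics/scA.png',cv2.resize(im[150:260,230:410],None,fx=4,fy=4,interpolation=cv2.INTER_CUBIC))
for n in ['top','scene']:
    snap(n)
    for t in ['cup1','peg1','rail_free','mark','basket','basket_hook','basket_grip','switch_grip','mat','dryer','paste_jar','oilstone','brush_jar','scraper','cork_block','spray_can']:
        r=arm.tip_of(t,n); print(n,t,[(np.round(x['uv'],1).tolist(),round(x['score'],2)) for x in r][:6])
print(arm.read_state()['clock'])
E
```

```text
top cup1 [([368.4, 216.2], 0.93), ([363.1, 186.4], 0.82), ([406.8, 221.3], 0.73), ([324.7, 182.5], 0.72), ([327.1, 218.8], 0.59), ([224.8, 175.6], 0.48)]
top peg1 [([224.4, 179.5], 0.74), ([258.1, 215.8], 0.65), ([254.0, 178.4], 0.58)]
top rail_free [([130.6, 167.7], 0.74), ([162.5, 263.2], 0.7)]
top mark [([160.5, 165.2], 0.38)]
top basket [([141.8, 217.7], 0.97), ([122.7, 282.2], 0.56)]
top basket_hook [([110.4, 281.9], 0.73), ([130.7, 224.0], 0.63), ([133.0, 211.2], 0.59)]
top basket_grip [([118.0, 266.0], 0.69), ([129.0, 224.5], 0.66), ([407.0, 217.6], 0.27)]
top switch_grip [([195.3, 238.3], 0.51)]
top mat [([334.0, 198.9], 0.88)]
top dryer [([243.5, 198.2], 0.59), ([241.1, 244.3], 0.37)]
top paste_jar [([264.3, 234.7], 0.67)]
top oilstone [([240.8, 246.8], 0.65), ([129.9, 224.0], 0.44)]
top brush_jar [([96.1, 199.0], 0.85), ([257.1, 212.9], 0.5)]
top scraper [([143.0, 215.8], 0.74), ([162.2, 261.7], 0.51)]
top cork_block [([404.4, 223.1], 0.74)]
top spray_can []
scene cup1 [([171.0, 191.0], 0.73), ([204.6, 197.2], 0.57), ([189.2, 212.9], 0.56), ([161.3, 213.4], 0.48)]
scene peg1 [([278.2, 199.4], 0.88), ([247.4, 199.5], 0.84), ([272.3, 220.8], 0.75), ([247.5, 215.9], 0.69), ([262.7, 219.2], 0.44)]
scene rail_free [([354.4, 207.7], 0.86)]
scene mark []
scene basket [([356.0, 182.6], 0.88), ([347.2, 213.9], 0.62)]
scene basket_hook [([363.1, 161.8], 0.84), ([349.9, 194.7], 0.61)]
scene basket_grip [([351.2, 184.5], 0.81), ([364.8, 161.2], 0.72)]
scene switch_grip [([354.3, 207.0], 0.62), ([303.8, 184.4], 0.58)]
scene mat [([193.7, 210.4], 0.81)]
scene dryer [([263.1, 220.0], 0.56)]
scene paste_jar [([161.0, 212.2], 0.3)]
scene oilstone [([191.6, 207.7], 0.47), ([268.3, 195.2], 0.42)]
scene brush_jar [([386.8, 230.6], 0.55)]
scene scraper [([329.8, 190.7], 0.45)]
scene cork_block [([142.9, 195.1], 0.51)]
scene spray_can [([211.2, 255.6], 0.68)]
1.85
```

View pics/topA.png

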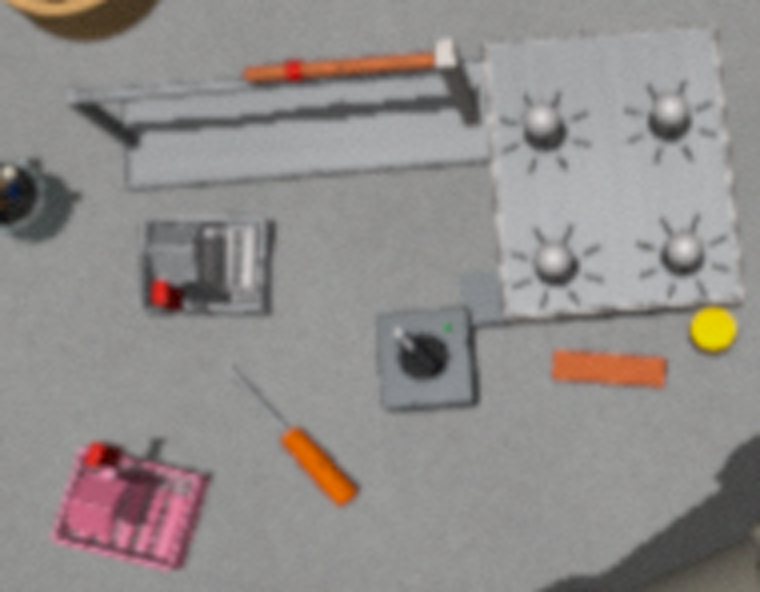

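View pics/scA.png

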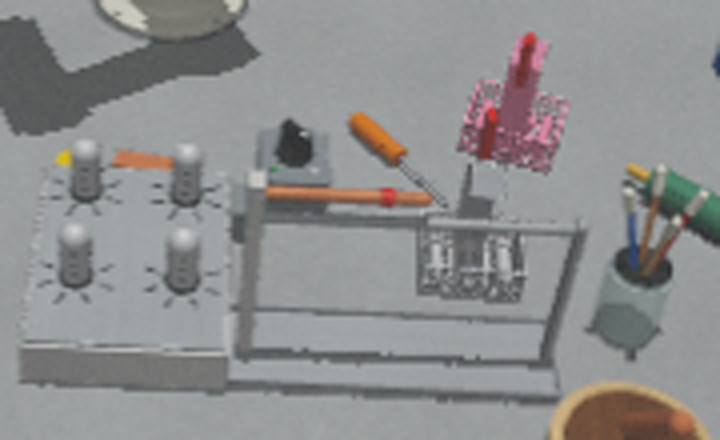

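View pics/topB.png

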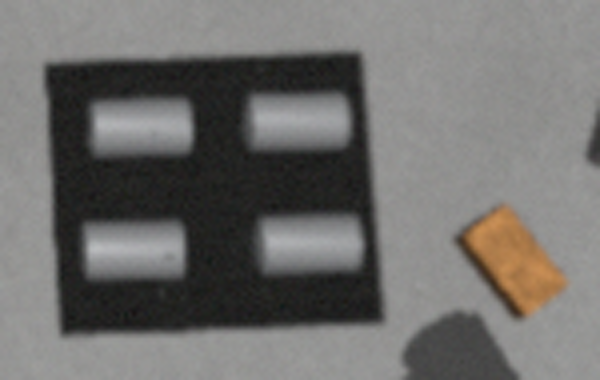

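The grey basket stands at crop (205,265) with its red handle at (165,295). The pink look-alike at (130,510) is rejected. The red ring is near the open end of the copper pipe, at top pixel ≈ (163,164). The knob's white line points up-left, with the green dot to its upper right. Next I'll measure from the depth images.

```bash
cat > meas.py <<'E'
from h import *
d=np.load('top0.npy'); C=cloud('top',d)
def blob(u0,u1,v0,v1,z0,z1):
    P=C[v0:v1,u0:u1].reshape(-1,3); return P[(P[:,2]>z0)&(P[:,2]<z1)]
print('table z',np.median(C[260:300,200:215,2]), 'table near mat',np.median(C[250:260,300:340,2]))
dk=blob(205,280,150,235,50,70); print('deck z',np.median(dk[:,2]))
r=cv2.minAreaRect(dk[:,:2].astype(np.float32)); print('deck rect',r)
for n,(u,v) in dict(pA=(226,179),pB=(258,176),pC=(229,216),pD=(261,213)).items():
    b=blob(u-8,u+8,v-8,v+8,100,200); t=b[b[:,2]>b[:,2].max()-8]; print(n,len(b),b[:,2].max().round(1),t.mean(0).round(1))
for n,(u,v) in dict(c1=(315,187),c2=(355,185),c3=(314,217),c4=(358,216)).items():
    b=blob(u-17,u+17,v-11,v+11,38,70); r=cv2.minAreaRect(b[:,:2].astype(np.float32)); print(n,len(b),b[:,2].max().round(1),np.round(r[0],1),np.round(r[1],1),r[2])
m=blob(285,385,160,245,1,20)
b=C[160:245,285:385]; im=cv2.imread('pics/top0.png')[160:245,285:385]; k=(im.max(2)<60); r=cv2.minAreaRect(b[k][:,:2].astype(np.float32)); print('mat',r)
co=blob(180,215,222,262,50,70); print('console',np.median(co[:,2]),cv2.minAreaRect(co[:,:2].astype(np.float32)))
kn=blob(180,215,222,262,80,120); print('knob',kn[:,2].max(),cv2.minAreaRect(kn[:,:2].astype(np.float32)),len(kn))
for lab,a in dict(rail=(105,212,155,185,183,203),post=(105,125,155,185,192,206),pipe=(145,200,155,172,210,235),tower=(195,215,150,180,225,250)).items():
    b=blob(*a); print(lab,len(b),b.mean(0).round(1),b.min(0).round(1),b.max(0).round(1))
bk=blob(120,162,195,235,25,60);print('basket',cv2.minAreaRect(bk[:,:2].astype(np.float32)))
hd=blob(120,165,195,240,150,200);print('handle',len(hd),hd.mean(0).round(1),hd.max(0).round(1))
E
python3 meas.py
```

```text
table z 0.3792365982546926 table near mat 0.7852718836140866
deck z 60.47865873766955
deck rect ((547.6468505859375, 24.302162170410156), (243.6285400390625, 294.9676208496094), 89.87928771972656)
pA 78 136.4 [589.7  71.7 132.6]
pB 79 138.6 [596.3 -38.8 133.5]
pC 74 137.8 [460.3  62.8 132.5]
pD 77 138.8 [468.4 -45.7 133.4]
c1 337 66.3 [ 565.8 -241.7] [84.6 51.7] 89.84864807128906
c2 336 66.0 [ 569.4 -382.6] [86.6 51.5] 89.81570434570312
c3 332 65.5 [ 456.8 -230.8] [50.2 83.5] 1.173882246017456
c4 347 66.7 [ 458.7 -386.1] [86.5 50.4] 89.60221862792969
mat ((474.2351989746094, -212.22299194335938), (324.5538024902344, 556.6165771484375), 22.482248306274414)
console 60.60541876952993 ((377.977783203125, 176.2450408935547), (90.61537170410156, 84.76431274414062), 3.210568904876709)
knob 106.10072038377689 ((376.29644775390625, 177.53562927246094), (40.06005096435547, 11.983287811279297), 44.44736862182617) 52
rail 266 [607.  315.7 194.9] [591.9 132.4 183.7] [617.9 452.7 202.8]
post 53 [601.4 426.2 197.5] [593.1 396.2 192. ] [606.9 452.7 205.8]
pipe 220 [613.8 226.9 226.4] [603.4 150.8 215.5] [626.8 305.6 234.8]
tower 51 [619.7 143.  237.7] [607.8 133.4 225.1] [632.1 161.  249.9]
basket ((472.6904296875, 377.6417541503906), (90.38211822509766, 112.84481048583984), 0.16555041074752808)
handle 57 [437.  376.3 168.9] [477.2 391.5 190.1]
```

```bash
cat >> h.py <<'E'
def pose(st=None):
    st=st or arm.read_state(); return np.array(st['position']),R.from_quat(st['ee_rot'])
def mk(z,x):
    z=np.array(z,float); z/=np.linalg.norm(z); x=np.array(x,float); x-=z*(x@z); x/=np.linalg.norm(x)
    return R.from_matrix(np.c_[x,np.cross(z,x),z])
def plan(seq,off=False):
    """seq of (pos_or_None, rot_or_None): prints rows rel. to now"""
    p0,r0=pose(); p,r=p0,r0
    for P,Q in seq:
        pn=np.array(P,float) if P is not None else p; rn=Q or r
        s=r0.inv().apply(pn-p0)/10; w=(r0.inv()*rn).as_rotvec(degrees=True)
        n=max(np.linalg.norm(pn-p)/62.5,(r.inv()*rn).magnitude()*57.3/10.7)
        print(np.round(s,2).tolist()+np.round(w,1).tolist(),'rows>=%.1f'%n); p,r=pn,rn
E
python3 - <<'E'
from h import *
print(arm.read_state()['joints'].round(4))
plan([((510,-310,300),mk((0,0,-1),(-1,0,0))),((510,-310,300),mk((0,0,-1),(1,0,0)))])
E
```

```text
[-1.0664  0.3847  0.0079 -0.     -1.194  -0.2586]
[20.02, 41.92, -6.87, -0.0, 0.0, -75.9] rows>=7.5
[20.02, 41.92, -6.87, 0.0, 0.0, 104.1] rows>=16.8
```

Request:
move_arm(
  targets=[
    [20,42,-7,0,0,-76,0],
    [20,42,-7,0,0,-76,0],
    [20,42,-7,0,0,-76,0],
    [20,42,-7,0,0,-76,0],
    [20,42,-7,0,0,-76,0],
    [20,42,-7,0,0,-76,0],
    [20,42,-7,0,0,-76,0],
    [20,42,-7,0,0,-76,0],
    [20,42,-7,0,0,-76,0],
    [20,42,-7,0,0,-76,0],
    [20,42,-7,0,0,-76,0],
    [20,42,-7,0,0,-76,0],
  ],
)

```text
clock: 3.35
position: [510.0, -310.8, 301.4]
ee_rot: [0.0, 1.0, -0.0, -0.0]
contact_force: [-0.1, 0.5, 0.0]
gripper_width: 85.1
```

```bash
cat > log.py <<'E'
from h import *
import json,os
s=arm.read_state(); L=json.load(open('log.json')) if os.path.exists('log.json') else []
L.append([s['joints'].tolist(),s['position'].tolist(),s['ee_rot'].tolist()]); json.dump(L,open('log.json','w'))
print('t',s['clock'],'j',s['joints'].round(3),'p',s['position'].round(1),'R',R.from_quat(s['ee_rot']).as_matrix().round(3).tolist(),'F',s['contact_force'].round(1),'w',round(s['gripper_width'],1))
E
python3 log.py; python3 - <<'E'
from h import *
st,im,d=snap('wrist'); cv2.imwrite('pics/w1.png',im); np.save('w1.npy',d)
E
```

```text
t 3.35 j [-0.276  0.298  0.055  0.    -1.328  0.276] p [ 510.  -310.8  301.4] R [[-1.0, 0.0, -0.0], [0.0, 1.0, -0.0], [0.0, -0.0, -1.0]] F [-0.1  0.5  0. ] w 85.1
```

View pics/w1.png

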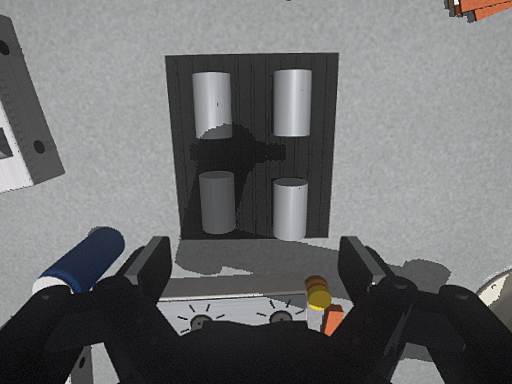

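Request:
move_arm(
  targets=[
    [0,-5,-2,-10,0,0,0],
    [0,-8,-2,-20,0,0,0],
    [0,-12,-2,-30,0,0,0],
    [0,-15,-2,-40,0,0,0],
    [0,-18,-2,-45,0,0,0],
    [0,-18,-2,-45,0,0,0],
    [0,-18,-2,-45,0,0,0],
  ],
)

```text
clock: 4.28
position: [510.8, -490.4, 320.9]
ee_rot: [-0.0, 0.924, 0.383, -0.0]
contact_force: [-0.8, 0.4, 0.5]
gripper_width: 85.6
```

```bash
python3 log.py
```

```text
t 4.275 j [-0.801  0.85   1.088 -0.714 -2.293  0.45 ] p [ 510.8 -490.4  320.9] R [[-1.0, -0.0, -0.001], [-0.001, 0.707, 0.707], [0.001, 0.707, -0.707]] F [-0.8  0.4  0.5] w 85.6
```

```bash
cat > kin.py <<'E'
from h import *
import json, itertools
from scipy.optimize import least_squares
L=json.load(open('log.json'))
L.append([[-1.06637449e+00,  3.85577236e-01,  6.62209508e-03, -5.21082408e-04,-1.19401407e+00, -2.58598084e-01],[151.97451811, -605.63131068,  230.2043754],[6.15154508e-01,  7.88405791e-01,  6.49645294e-04, -9.03859965e-04]])
def e(a,x): return R.from_euler(a,x)
SG=None
def ori(j,s4,ax4,s6,s5,R0):
    A=e('z',j[0])*e('y',j[1]-j[2]); W=A*e(ax4,s4*j[3]); V=W*e('y',s5*j[4]); return A,W,V,V*e('x',s6*j[5])*R0
if __name__=='__main__':
    for ax4,s4,s6 in itertools.product('xyz',(1,-1),(1,-1)):
        j,p,q=L[0]; R0=(ori(j,s4,ax4,s6,-1,R.identity())[3]).inv()*R.from_quat(q)
        print(ax4,s4,s6,[round((ori(j,s4,ax4,s6,-1,R0)[3].inv()*R.from_quat(q)).magnitude(),3) for j,p,q in L])
E
python3 kin.py
```

```text
x 1 1 [0.0, 1.675, 1.07]
x 1 -1 [0.0, 1.428, 0.001]
x -1 1 [0.0, 0.348, 1.07]
x -1 -1 [0.0, 0.0, 0.0]
y 1 1 [0.0, 1.136, 1.07]
y 1 -1 [0.0, 0.999, 0.001]
y -1 1 [0.0, 1.249, 1.07]
y -1 -1 [0.0, 0.999, 0.001]
z 1 1 [0.0, 1.337, 1.069]
z 1 -1 [0.0, 0.999, 0.001]
z -1 1 [0.0, 1.032, 1.07]
z -1 -1 [0.0, 0.999, 0.001]
```

```bash
python3 - <<'E'
from h import *
plan([((569,-420,150),None),((459,-420,150),None)])
E
```

```text
[-5.83, -7.1, 17.05, 0.0, 0.0, 0.0] rows>=3.1
[5.17, -7.1, 17.06, 0.0, 0.0, 0.0] rows>=1.8
```

Request:
move_arm(
  targets=[
    [-6,-7,17,0,0,0,0],
    [-6,-7,17,0,0,0,0],
    [-6,-7,17,0,0,0,0],
    [-6,-7,17,0,0,0,0],
    [-6,-7,17,0,0,0,0],
  ],
)

```text
clock: 4.9
position: [571.5, -418.8, 154.5]
ee_rot: [-0.002, 0.925, 0.381, 0.0]
contact_force: [0.5, 0.7, 1.1]
gripper_width: 85.2
```

```bash
python3 log.py
```

```text
t 4.9 j [-0.679  0.882  0.735 -0.62  -1.912  0.62 ] p [ 571.5 -418.8  154.5] R [[-1.0, -0.004, -0.001], [-0.004, 0.71, 0.705], [-0.002, 0.705, -0.71]] F [0.5 0.7 1.1] w 85.2
```

Request:
move_arm(
  targets=[
    [11,0,0,10,0,0,0],
    [11,0,0,15,0,0,0],
    [11,0,0,15,0,0,0],
    [11,0,0,15,0,0,0],
  ],
)

```text
clock: 5.4
position: [461.8, -421.0, 155.3]
ee_rot: [-0.001, 0.967, 0.257, 0.003]
contact_force: [-0.1, 0.5, 0.2]
gripper_width: 85.4
```

```bash
python3 log.py; cat >> kin.py <<'E'
R0=(ori(L[0][0],-1,'x',-1,-1,R.identity())[3]).inv()*R.from_quat(L[0][2])
def fk(j,k):
    A,W,V,T=ori(j,-1,'x',-1,-1,R0)
    p=e('z',j[0]).apply([k[0],k[1],k[2]])+(e('z',j[0])*e('y',j[1])).apply([0,0,k[3]])+A.apply([k[4],0,k[5]])+T.apply([0,0,k[6]])
    return p,T
def fit():
    f=lambda k: np.concatenate([fk(j,k)[0]-np.array(p) for j,p,q in L])
    s=least_squares(f,[0,-160,300,400,400,50,250],x_scale=100); return s.x,np.abs(s.fun).max(),np.linalg.svd(s.jac)[1]
if __name__=='__main__': print([np.round(x,2) for x in fit()])
E
python3 kin.py | tail -3
```

```text
t 5.4 j [-0.687  0.644  0.306 -0.397 -1.576  0.757] p [ 461.8 -421.   155.3] R [[-1.0, -0.003, 0.005], [-0.0, 0.868, 0.496], [-0.005, 0.496, -0.868]] F [-0.1  0.5  0.2] w 85.4
z -1 1 [0.0, 1.032, 0.838, 0.69, 1.07]
z -1 -1 [0.0, 0.999, 0.87, 0.559, 0.001]
[array([  83.47, -161.87,  103.51,  674.34,  294.88,  -48.9 ,  361.89]), np.float64(33.62), array([4.31, 3.18, 2.3 , 0.84, 0.38, 0.32, 0.18])]
```

```bash
python3 - <<'E'
s=open('kin.py').read()
i=s.index('def fk'); s=s[:i]+'''def fk(j,k):
    A,W,V,T=ori(j,-1,'x',-1,-1,R0); z=e('z',j[0])
    p=z.apply([k[0],k[1],k[2]])+(z*e('y',j[1])).apply([k[7],0,k[3]])+A.apply([k[4],0,k[5]])+V.apply([k[6],k[8],k[9]])
    return p,T
def fit(free):
    x0=np.array([0,0,300,400,400,50,250,0,-160,0.]); free=list(free)
    def full(v):
        k=x0.copy(); k[free]=v; return k
    f=lambda v: np.concatenate([fk(j,full(v))[0]-np.array(p) for j,p,q in L])
    s=least_squares(f,x0[free],x_scale=100); return full(s.x),np.abs(s.fun).max(),np.linalg.svd(s.jac)[1]
if __name__=='__main__':
    for fr in [(2,3,4,5,6,8),(0,2,3,4,5,6,8),(2,3,4,5,6,7,8),(1,2,3,4,5,6,8),(2,3,4,5,6,8,9),(0,1,2,3,4,5,6,8,9)]: print(fr,[np.round(x,2).tolist() for x in fit(fr)])
'''
open('kin.py','w').write(s)
E
python3 kin.py | tail -6
```

```text
(2, 3, 4, 5, 6, 8) [[0.0, 0.0, 160.6, 564.9, 421.8, -0.0, 297.7, 0.0, -159.8, 0.0], 0.0, [4.28, 2.43, 2.22, 0.77, 0.44, 0.26]]
(0, 2, 3, 4, 5, 6, 8) [[-0.0, 0.0, 160.6, 564.9, 421.8, -0.0, 297.7, 0.0, -159.8, 0.0], 0.0, [4.35, 3.19, 2.23, 0.77, 0.45, 0.32, 0.18]]
(2, 3, 4, 5, 6, 7, 8) [[0.0, 0.0, 160.6, 564.9, 421.8, -0.0, 297.7, 0.0, -159.8, 0.0], 0.0, [4.36, 3.13, 2.23, 0.78, 0.62, 0.41, 0.18]]
(1, 2, 3, 4, 5, 6, 8) [[0.0, 0.0, 160.6, 564.9, 421.8, -0.0, 297.7, 0.0, -159.8, 0.0], 0.0, [4.28, 3.12, 2.41, 0.85, 0.56, 0.29, 0.19]]
(2, 3, 4, 5, 6, 8, 9) [[0.0, 0.0, 160.6, 564.9, 421.8, -0.0, 297.7, 0.0, -159.8, 0.0], 0.0, [4.28, 3.23, 2.24, 0.8, 0.66, 0.33, 0.18]]
(0, 1, 2, 3, 4, 5, 6, 8, 9) [[-0.0, -0.0, 160.6, 564.9, 421.8, -0.0, 297.7, 0.0, -159.8, 0.0], 0.0, [4.39, 3.8, 3.12, 0.85, 0.78, 0.34, 0.23, 0.18, 0.11]]
```

```bash
cat > ik.py <<'E'
from kin import *
K=np.array([0,0,160.6,564.9,421.8,0,297.7,0,-159.8,0]); K=fit((2,3,4,5,6,8))[0]
LO=np.array([-3.14,-1.21,-1.07,-3.16,-2.99,-3.1]);HI=np.array([3.14,2.06,1.41,2.05,-0.16,3.1])
def ik(P,Q,j0):
    def f(j):
        p,T=fk(j,K); return np.r_[(p-P)/100,(Q.inv()*T).as_rotvec()*2]
    s=least_squares(f,np.clip(j0,LO+.01,HI-.01),bounds=(LO,HI)); return s.x,np.abs(s.fun).max()
SEEDS=[np.array(x) for x in ([-.3,.3,.05,0,-1.3,.3],[-.7,.9,.7,-.6,-1.9,.6],[-.3,.3,.05,0,-1.3,-2.5],[0,.6,.3,.6,-1.,2.],[-.3,.5,.3,-1.5,-1.5,1],[.2,.6,.5,1.,-2,-1])]
def best(P,Q,seeds=SEEDS):
    r=[ik(P,Q,s) for s in seeds]; r=[j for j,e_ in r if e_<1e-3]
    if not r: return None
    m=[np.min(np.r_[j-LO,HI-j]) for j in r]; return r[int(np.argmax(m))]
E
python3 - <<'E'
from ik import *
cups=dict(c1=(565.8,-241.7),c2=(569.4,-382.6),c3=(456.8,-230.8),c4=(458.7,-386.1))
pegs=dict(A=(589,71),B=(596,-39),C=(460,63),D=(468,-46))
for sx in (-1,1):
  for th in (40,50):
    t=np.radians(th); z=np.array([0,np.sin(t),-np.cos(t)]); Q=mk(z,(sx,0,0))
    for c,(x,y) in cups.items():
        P=np.array([x,y-8,33])+19*z
        j=best(P,Q); j2=best(P-100*z,Q)
        print(sx,th,c,None if j is None else j.round(2), None if j2 is None else j2.round(2))
    for pg,(x,y) in pegs.items():
      for az in (-60,-30,0,30,60):
        a=np.radians(az); h=np.array([np.cos(a),np.sin(a),0]); z=np.cos(t)*h+np.array([0,0,-np.sin(t)])
        Q=mk(z,sx*np.array([-h[1],h[0],0])); g=np.array([x,y,111]); 
        j=best(g+19*z,Q); j2=best(g+19*z+[0,0,95],Q)
        print(sx,th,pg,az,None if j is None else j.round(2), None if j2 is None else j2.round(2))
E
```

```text
-1 40 c1 [-0.46  0.79  0.2  -0.62 -1.38  0.71] [-0.54  0.75  0.34 -0.58 -1.57  0.66]
-1 40 c2 [-0.62  0.92  0.47 -0.55 -1.58  0.74] [-0.68  0.92  0.69 -0.54 -1.78  0.68]
-1 40 c3 [-0.53  0.68 -0.06 -0.62 -1.29  0.85] [-0.61  0.63  0.08 -0.56 -1.48  0.79]
-1 40 c4 [-0.71  0.82  0.23 -0.51 -1.49  0.88] [-0.77  0.81  0.43 -0.49 -1.7   0.83]
-1 40 A -60 [ 0.57  0.52 -0.77  1.3  -0.92 -1.21] [ 0.62  0.38 -0.68  1.11 -1.02 -0.97]
-1 40 A -30 None [ 0.28  0.23 -0.92  1.96 -0.64 -1.06]
-1 40 A 0 [-0.2   0.36 -0.68 -2.7  -0.37 -1.85] None
-1 40 A 30 [-0.04  0.36 -0.37 -1.46 -0.43 -2.88] [ 0.13  0.18 -0.35 -1.   -0.36  2.8 ]
-1 40 A 60 [-0.1   0.46 -0.21 -1.15 -0.87 -2.78] [-0.06  0.31 -0.16 -1.02 -0.93 -3.03]
-1 40 B -60 [ 0.28  0.47 -0.86  1.62 -0.84 -1.26] [ 0.36  0.33 -0.78  1.35 -0.89 -0.97]
-1 40 B -30 None None
-1 40 B 0 [-0.24  0.34 -0.44 -1.92 -0.2  -2.63] None
-1 40 B 30 [-0.25  0.39 -0.32 -1.33 -0.59 -2.86] [-0.16  0.23 -0.28 -1.05 -0.59  3.02]
-1 40 B 60 [-0.29  0.51 -0.12 -1.07 -1.02 -2.74] [-0.26  0.37 -0.07 -0.98 -1.1  -2.94]
-1 40 C -60 [ 0.73  0.39 -1.03  1.24 -0.91 -1.38] [ 0
[... 4606 characters left out ...]
0.47 -0.21] [-0.01  0.22 -0.29 -0.68 -0.54 -0.54]
1 50 B 60 [-0.18  0.47 -0.14 -0.87 -0.91  0.19] [-0.15  0.34 -0.07 -0.78 -1.02  0.01]
1 50 C -60 [ 0.69  0.32 -1.    1.14 -0.77  1.93] [ 0.78  0.17 -0.86  0.86 -0.96  2.23]
1 50 C -30 None None
1 50 C 0 None None
1 50 C 30 [ 0.18  0.16 -0.61 -1.05 -0.25 -0.27] [ 0.44 -0.05 -0.74 -0.3  -0.19 -1.21]
1 50 C 60 [-0.02  0.26 -0.47 -1.   -0.73  0.23] [ 0.05  0.09 -0.41 -0.82 -0.84 -0.08]
1 50 D -60 None [ 0.47  0.11 -0.96  1.09 -0.81  2.29]
1 50 D -30 None None
1 50 D 0 None None
1 50 D 30 [-0.18  0.21 -0.54 -1.06 -0.5   0.01] [-0.05  0.02 -0.51 -0.74 -0.55 -0.45]
1 50 D 60 [-0.26  0.33 -0.38 -0.92 -0.89  0.35] [-0.23  0.17 -0.32 -0.81 -1.02  0.12]
```

```bash
python3 - <<'E'
from h import *
import json
L=json.load(open('log.json')); st=dict(position=L[0][1],ee_rot=L[0][2])
d=np.load('w1.npy'); C=cloud('wrist',d,st)
for n,(a,b,c,e) in dict(cTR=(270,316,64,140),cTL=(188,236,68,142),cBL=(196,240,166,236),cBR=(268,312,174,242)).items():
    P=C[c:e,a:b].reshape(-1,3); P=P[(P[:,2]>40)&(P[:,2]<75)]; t=P[P[:,2]>52]
    r=cv2.minAreaRect(P[:,:2].astype(np.float32)); print(n,len(P),np.percentile(P[:,2],98).round(1),np.round(r[0],1),np.round(r[1],1),round(r[2],1),'y range',np.percentile(P[:,1],[1,99]).round(1), 'crest x',t[:,0].mean().round(1))
P=C.reshape(-1,3)
im=cv2.imread('pics/w1.png'); 
print('cork top px', atz('top',[(408,221)],35), 'jar',atz('top',[(268,234)],45))
cv2.imwrite('pics/w1c.png',cv2.resize(im[50:250,160:345],None,fx=3.8,fy=3,interpolation=cv2.INTER_CUBIC))
E
```

```text
cTR 2366 58.5 [ 459.1 -385. ] [49.8 85.1] 1.5 y range [-426.8 -343.5] crest x 459.3
cTL 2342 58.5 [ 568.7 -381.6] [50.2 84.8] 0.7 y range [-423.5 -340.1] crest x 568.5
cBL 1842 58.4 [ 566.7 -242. ] [48.9 85.1] 0.8 y range [-284.3 -200.4] crest x 566.2
cBR 1812 58.5 [ 456.6 -230.6] [48.9 85.4] 0.9 y range [-273.  -188.9] crest x 457.1
cork top px [[ 437.37797479 -566.39112353   35.        ]] jar [[400.88467984 -71.95185023  45.        ]]
```

View pics/w1c.png

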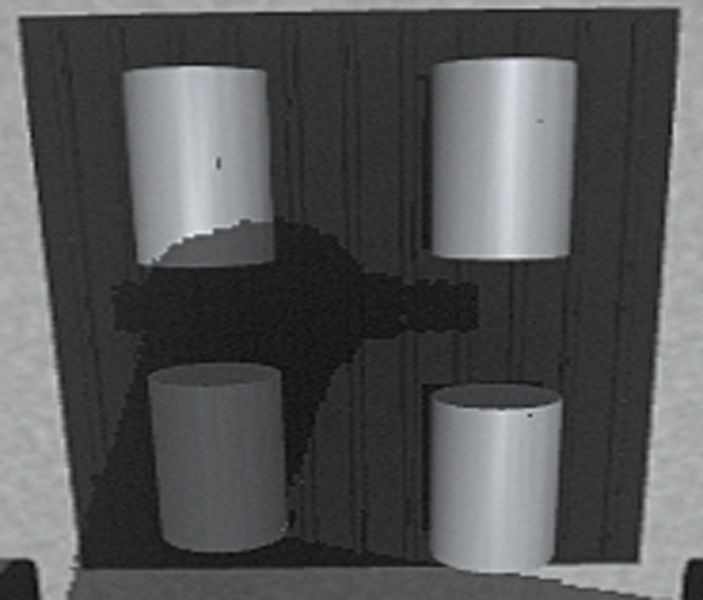

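Wrist view: the four cups match the top-view positions within 2 mm, and their floors face –y. The depth network's only other "cup" candidate is the cork block, which I reject. Going for the −y row first.

```bash
cat >> ik.py <<'E'
S2=np.sqrt(.5); ZT=np.array([0,S2,-S2]); QP=mk(ZT,(-1,0,0)); QL=mk(ZT,(1,0,0))
E
python3 - <<'E'
from ik import *
j=arm.read_state()['joints']
for nm,(x,y) in dict(A=(589,71),B=(596,-39),C=(460,63),D=(468,-46)).items():
    g=np.array([x,y,110])+19*ZT
    s=np.array([-.3,.6,.2,-.7,-1.4,-2.3])
    for dz in (0,90,150): print(nm,dz,best(g+[0,0,dz],QL,[s]) if best(g+[0,0,dz],QL,[s]) is None else best(g+[0,0,dz],QL,[s]).round(2))
g=np.array([459,-392.5,33]); 
plan([(g+19*ZT-90*ZT,QP),(g+19*ZT,QP)])
E
```

```text
A 0 [-0.04  0.57 -0.   -0.86 -1.2  -2.69]
A 90 [-0.03  0.46  0.06 -0.82 -1.31 -2.83]
A 150 [-0.03  0.39  0.12 -0.8  -1.39 -2.93]
B 0 [-0.2   0.62  0.08 -0.79 -1.33 -2.62]
B 90 [-0.2   0.51  0.15 -0.77 -1.45 -2.74]
B 150 [-0.2   0.46  0.21 -0.77 -1.53 -2.83]
C 0 [-0.07  0.42 -0.29 -0.89 -1.13 -2.56]
C 90 [-0.06  0.28 -0.23 -0.83 -1.26 -2.74]
C 150 [-0.05  0.2  -0.16 -0.81 -1.35 -2.85]
D 0 [-0.27  0.48 -0.2  -0.8  -1.26 -2.47]
D 90 [-0.26  0.35 -0.14 -0.77 -1.4  -2.62]
D 150 [-0.26  0.28 -0.07 -0.76 -1.5  -2.72]
[0.32, -5.46, 5.18, -15.3, 0.2, 0.2] rows>=1.4
[0.35, -3.09, 13.86, -15.3, 0.2, 0.2] rows>=1.4
```

Request:
move_arm(
  targets=[
    [0.3,-5.5,5.2,-10,0.2,0.2,0],
    [0.3,-5.5,5.2,-15.3,0.2,0.2,0],
    [0.3,-5.5,5.2,-15.3,0.2,0.2,0],
  ],
)

```text
clock: 5.78
position: [457.5, -442.6, 74.6]
ee_rot: [0.002, 0.922, 0.387, -0.004]
contact_force: [-0.5, 0.6, 0.3]
gripper_width: 85.3
```

```bash
python3 log.py; python3 - <<'E'
from ik import *
g=np.array([459,-392.5,33]); 
plan([(g+19*ZT,QP)])
E
```

```text
t 5.775 j [-0.787  0.871  0.466 -0.535 -1.763  0.842] p [ 457.5 -442.6   74.6] R [[-1.0, 0.007, -0.005], [0.002, 0.701, 0.713], [0.008, 0.713, -0.701]] F [-0.5  0.6  0.3] w 85.3
[-0.18, 0.53, 8.39, 0.5, -0.3, -0.4] rows>=1.3
```

Request:
move_arm(
  targets=[
    [-0.2,0.5,3,0.5,-0.3,-0.4,0],
    [-0.2,0.5,6,0.5,-0.3,-0.4,0],
    [-0.2,0.5,8.2,0.5,-0.3,-0.4,0],
    [-0.2,0.5,8.2,0.5,-0.3,-0.4,0],
    [-0.2,0.5,8.2,0.5,-0.3,-0.4,0],
  ],
)

```text
clock: 6.4
position: [461.2, -380.6, 27.5]
ee_rot: [-0.003, 0.925, 0.379, 0.003]
contact_force: [-0.6, -0.4, 0.4]
gripper_width: 85.4
```

```bash
python3 log.py; python3 - <<'E'
from ik import *
g=np.array([459,-392.5,33]); 
plan([(g+19*ZT,QP)])
st,im,d=snap('wrist'); cv2.imwrite('pics/w2.png',im)
E
```

```text
t 6.4 j [-0.725  0.846  0.285 -0.555 -1.584  0.892] p [ 461.2 -380.6   27.5] R [[-1.0, -0.008, 0.003], [-0.003, 0.713, 0.701], [-0.008, 0.701, -0.713]] F [-0.6 -0.4  0.4] w 85.4
[0.22, -0.44, 0.67, -0.5, 0.2, 0.4] rows>=0.1
```

View pics/w2.png

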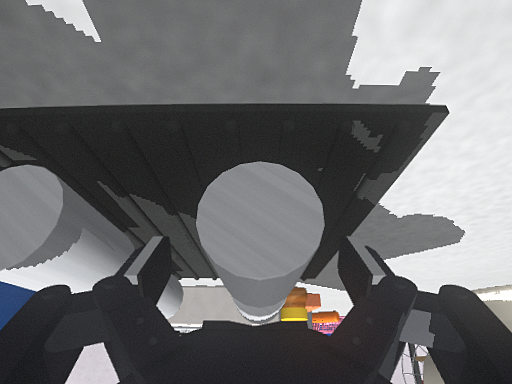

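The wrist view looks straight at the closed grey floor of cup 4 at (260,220), with the fingers straddling it, so the mouth points away toward the dryer as described. I'll let the arm settle and correct.

Request:
move_arm(
  targets=[
    [0,0,0,0,0,0,0],
    [0,0,0,0,0,0,0],
    [0,0,0,0,0,0,0],
  ],
)

```text
clock: 6.82
position: [459.6, -379.4, 24.9]
ee_rot: [-0.002, 0.925, 0.381, 0.001]
contact_force: [-0.5, 0.0, -0.3]
gripper_width: 85.3
```

```bash
python3 log.py; python3 - <<'E'
from ik import *
g=np.array([459,-392.5,33]); 
plan([(g+19*ZT,QP)])
E
```

```text
t 6.825 j [-0.726  0.849  0.282 -0.556 -1.583  0.892] p [ 459.6 -379.4   24.9] R [[-1.0, -0.004, 0.002], [-0.002, 0.71, 0.705], [-0.004, 0.705, -0.71]] F [-0.5  0.  -0.3] w 85.3
[0.06, -0.35, 0.41, -0.2, 0.1, 0.2] rows>=0.1
```

Request:
move_arm(
  targets=[
    [0,-0.3,0.3,0,0,0,0],
    [0,-0.3,0.3,0,0,0,0],
    [0,-0.3,0.3,0,0,0,255],
    [0,-0.3,0.3,0,0,0,255],
    [0,-0.3,0.3,0,0,0,255],
    [0,-0.3,0.3,0,0,0,255],
    [0,-0.3,0.3,0,0,0,255],
    [0,-0.3,0.3,0,0,0,255],
  ],
)

```text
clock: 7.82
position: [459.2, -379.3, 21.0]
ee_rot: [-0.002, 0.924, 0.381, 0.001]
contact_force: [-3.9, -0.2, 2.3]
gripper_width: 51.5
```

```bash
python3 log.py; python3 - <<'E'
from ik import *
p,r=pose(); plan([(p+[0,0,180],None)])
plan([(p+[0,0,180],None),(p+[0,0,180],QL)])
E
```

```text
t 7.825 j [-0.726  0.854  0.28  -0.555 -1.579  0.895] p [ 459.2 -379.3   21. ] R [[-1.0, -0.004, 0.0], [-0.003, 0.709, 0.705], [-0.003, 0.705, -0.709]] F [-3.9 -0.2  2.3] w 51.5
[-0.05, 12.69, -12.77, 0.0, 0.0, 0.0] rows>=2.9
[-0.05, 12.69, -12.77, 0.0, 0.0, 0.0] rows>=2.9
[-0.05, 12.69, -12.77, -0.0, -0.3, -179.8] rows>=16.8
```

Request:
move_arm(
  targets=[
    [0,3,-3,0,0,0,255],
    [0,7,-7,0,0,0,255],
    [0,11,-11,0,0,0,255],
    [0,13,-13,0,0,10,255],
    [0,13,-13,0,0,20,255],
    [0,13,-13,0,0,30,255],
    [0,13,-13,0,0,40,255],
    [0,13,-13,0,0,50,255],
    [0,13,-13,0,0,60,255],
    [0,13,-13,0,0,70,255],
    [0,13,-13,0,0,80,255],
    [0,13,-13,0,0,90,255],
    [0,13,-13,0,0,100,255],
    [0,13,-13,0,0,110,255],
    [0,13,-13,0,0,120,255],
    [0,13,-13,0,0,130,255],
    [0,13,-13,0,0,140,255],
    [0,13,-13,0,0,150,255],
    [0,13,-13,0,0,160,255],
    [0,13,-13,0,0,170,255],
  ],
)

```text
clock: 10.32
position: [460.2, -378.3, 203.8]
ee_rot: [0.921, 0.079, 0.034, -0.379]
contact_force: [0.1, 0.4, -1.1]
gripper_width: 51.0
```

```bash
python3 log.py; python3 - <<'E'
from ik import *
g=np.array([590,72,110])+19*ZT
plan([(g+[0,-40,120],QL),(g+[0,0,105],QL)])
E
```

```text
t 10.325 j [-0.728  0.663  0.41  -0.581 -1.848 -2.249] p [ 460.2 -378.3  203.8] R [[0.985, 0.173, 0.003], [0.12, -0.699, 0.705], [0.124, -0.694, -0.71]] F [ 0.1  0.4 -1.1] w 51.0
[18.04, -28.28, 28.99, 0.2, -0.2, 9.9] rows>=7.1
[18.33, -30.04, 32.87, 0.2, -0.2, 9.9] rows>=0.7
```

Request:
move_arm(
  targets=[
    [0,-1,-1,0,0,10,255],
    [3,-5,4,0.2,-0.2,10,255],
    [6,-9,9,0.2,-0.2,10,255],
    [9,-14,14,0.2,-0.2,10,255],
    [12,-18.5,19,0.2,-0.2,10,255],
    [15,-23,24,0.2,-0.2,10,255],
    [18,-28,29,0.2,-0.2,10,255],
    [18.3,-30,32.8,0.2,-0.2,10,255],
    [18.3,-30,32.8,0.2,-0.2,10,255],
    [18.3,-30,32.8,0.2,-0.2,10,255],
    [18.3,-30,32.8,0.2,-0.2,10,255],
    [18.3,-30,32.8,0.2,-0.2,10,255],
  ],
)

```text
clock: 11.82
position: [586.5, 84.0, 202.8]
ee_rot: [0.924, 0.002, 0.0, -0.382]
contact_force: [0.1, -0.2, -2.0]
gripper_width: 51.2
```

```bash
python3 log.py; python3 - <<'E'
from h import *
for n in ['wrist','top','scene']:
    st,im,d=snap(n); cv2.imwrite(f'pics/{n}3.png',im); np.save(n+'3.npy',d)
im=cv2.imread('pics/scene3.png'); cv2.imwrite('pics/scene3c.png',cv2.resize(im[120:260,200:400],None,fx=4,fy=4))
im=cv2.imread('pics/top3.png'); cv2.imwrite('pics/top3c.png',cv2.resize(im[130:260,190:390],None,fx=4,fy=4))
E
```

```text
t 11.825 j [-0.028  0.435  0.068 -0.813 -1.335 -2.855] p [586.5  84.  202.8] R [[1.0, 0.003, -0.001], [0.003, -0.708, 0.707], [0.001, -0.707, -0.708]] F [ 0.1 -0.2 -2. ] w 51.2
```

View pics/wrist3.png

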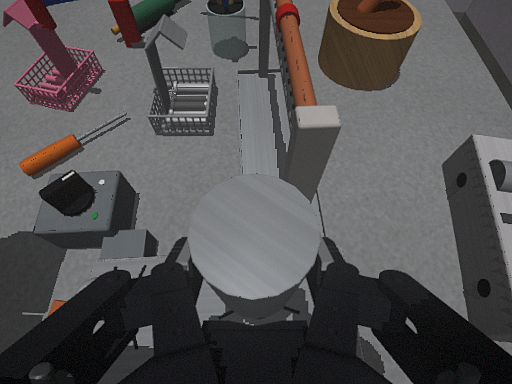

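View pics/scene3c.png

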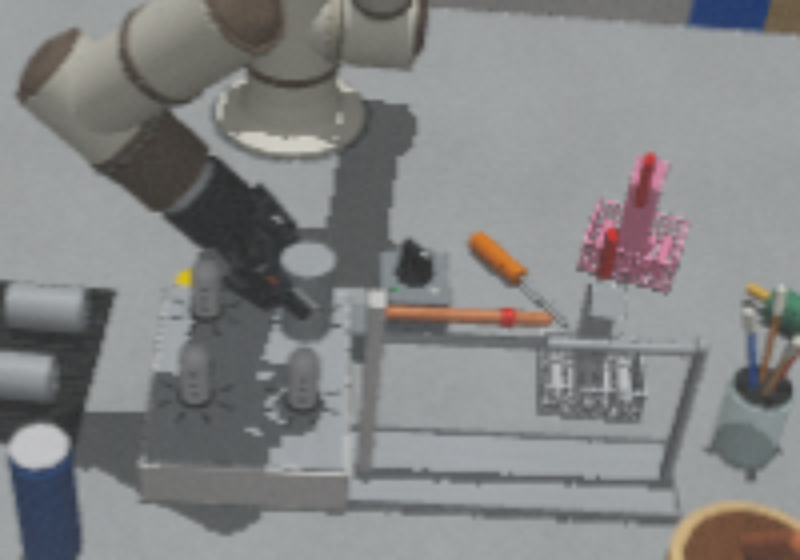

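View pics/top3c.png

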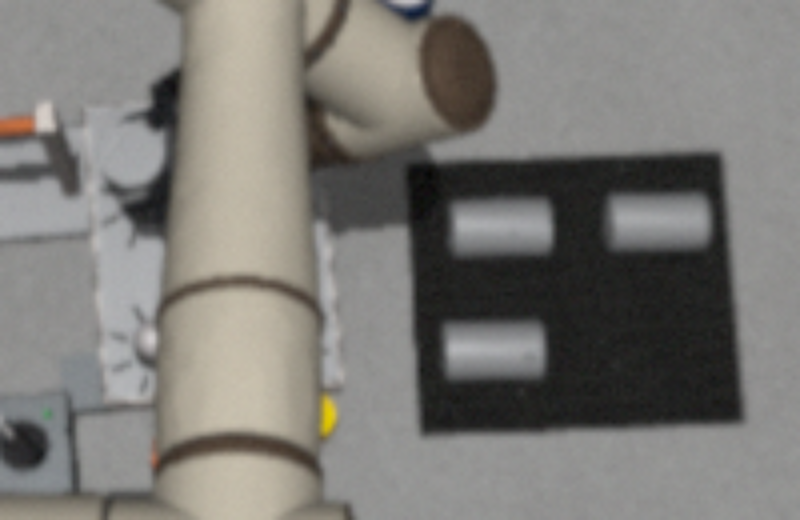

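```bash
python3 - <<'E'
from h import *
d=np.load('top3.npy'); C=cloud('top',d)
P=C[155:180,205:245].reshape(-1,3); P=P[(P[:,2]>215)&(P[:,2]<265)]
im=cv2.imread('pics/top3.png')
print(len(P), np.median(P,0)); 
# cup disc by wrist
st=arm.read_state()
w=np.load('wrist3.npy'); W=cloud('wrist',w,st); 
for (u,v) in [(255,180),(195,240),(315,240),(255,235),(225,210),(285,210)]: print((u,v),W[v,u].round(1))
m=W[175:300,185:325].reshape(-1,3); m=m[(m[:,2]>225)&(m[:,2]<250)]
c,_=cv2.minEnclosingCircle(m[:,:2].astype(np.float32)); print('floor disc',len(m),c,_,np.median(m[:,2]))
A=np.c_[m[:,:2]-m[:,:2].mean(0),np.ones(len(m))]; print('tilt',np.linalg.lstsq(A,m[:,2],rcond=None)[0])
print('peg A px in scene if top at', proj('scene',[(590,72,132),(586.5,71,238)]), 'in top', proj('top',[(590,72,132),(586.5,71,238)]))
E
```

```text
329 [585.27203008  66.77698451 249.51748998]
(255, 180) [586.9  94.7 249.7]
(195, 240) [564.   68.3 249.5]
(315, 240) [609.8  68.4 249.6]
(255, 235) [586.9  70.6 249. ]
(225, 210) [575.   80.5 250.3]
(285, 210) [598.8  80.4 250.8]
floor disc 9656 (586.7675170898438, 69.99707794189453) 32.66050720214844 249.40964989505886
tilt [-2.35861991e-02  1.08163675e-01  2.47722351e+02]
peg A px in scene if top at [[275.37515663 206.89116583]
 [275.94978043 186.31759476]] in top [[224.6135808  176.1181611 ]
 [222.95235663 169.44473219]]
```

```bash
python3 - <<'E'
from h import *
im=cv2.imread('pics/top0.png'); d=np.load('top0.npy'); C=cloud('top',d)
# sphere fit of points with z>112 per peg (shell visible)
from scipy.optimize import least_squares
im2=cv2.imread('pics/scene0.png'); d2=np.load('scene0.npy'); C2=cloud('scene',d2)
for n,(u,v) in dict(A=(226,179),B=(258,176),C=(229,216),D=(261,213)).items():
    b=C[v-9:v+9,u-9:u+9].reshape(-1,3); b=b[(b[:,2]>112)&(b[:,2]<145)]
    f=lambda x: np.linalg.norm(b-x,axis=1)-16
    s=least_squares(f,b.mean(0)-[0,0,12],loss='soft_l1'); 
    us,vs=proj('scene',[s.x])[0].astype(int); q=C2[vs-9:vs+9,us-9:us+9].reshape(-1,3); q=q[(q[:,2]>112)&(q[:,2]<145)]
    g=lambda x: np.linalg.norm(q-x,axis=1)-16
    t=least_squares(g,s.x,loss='soft_l1')
    print(n,len(b),s.x.round(1),'scene',len(q),t.x.round(1), 'px',proj('top',[s.x]).round(1))
# deck edges via image colour
E
```

```text
A 69 [590.1  72.  117.3] scene 44 [591.2  69.7 114.4] px [[224.9 177.1]]
B 71 [598.  -38.4 117.1] scene 43 [598.9 -39.2 114.5] px [[257.2 174.1]]
C 72 [460.9  63.7 116.8] scene 38 [462.   62.2 114.2] px [[227.7 214.6]]
D 72 [468.1 -46.4 117.4] scene 37 [469.1 -47.  113.9] px [[260.5 211.8]]
```

Cup 4 is held upside down, its floor disc at (587, 70.5) and z 249. Peg A is at (590.6, 71). I'll shift 4 mm and lower.

Request:
move_arm(
  targets=[
    [0.4,0,0,0,0,0,255],
    [0.4,2,2,0,0,0,255],
    [0.4,3.5,3.5,0,0,0,255],
    [0.4,5,5,0,0,0,255],
    [0.4,6,6,0,0,0,255],
    [0.4,6.8,6.8,0,0,0,255],
    [0.4,6.8,6.8,0,0,0,255],
    [0.4,6.8,6.8,0,0,0,255],
  ],
)

```text
clock: 12.98
position: [590.8, 85.0, 107.3]
ee_rot: [0.924, 0.003, 0.0, -0.382]
contact_force: [0.2, 0.3, -0.3]
gripper_width: 51.3
```

```bash
python3 log.py; python3 - <<'E'
from h import *
st,im,d=snap('wrist'); cv2.imwrite('pics/w4.png',im)
W=cloud('wrist',d,st); m=W[175:300,185:325].reshape(-1,3); z=np.median(W[210:250,230:280,2]); m=m[abs(m[:,2]-z)<6]; print('floor',z,cv2.minEnclosingCircle(m[:,:2].astype(np.float32)),np.median(m,0))
st,im,d=snap('scene'); cv2.imwrite('pics/s4c.png',cv2.resize(im[120:260,200:400],None,fx=4,fy=4))
E
```

```text
t 12.975 j [-0.034  0.556  0.007 -0.853 -1.217 -2.709] p [590.8  85.  107.3] R [[1.0, 0.005, -0.002], [0.005, -0.707, 0.707], [0.003, -0.707, -0.707]] F [ 0.2  0.3 -0.3] w 51.3
floor 154.32125435102836 ((591.09228515625, 69.58627319335938), 29.938373565673828) [590.77272782  70.50310531 154.27416146]
```

View pics/s4c.png

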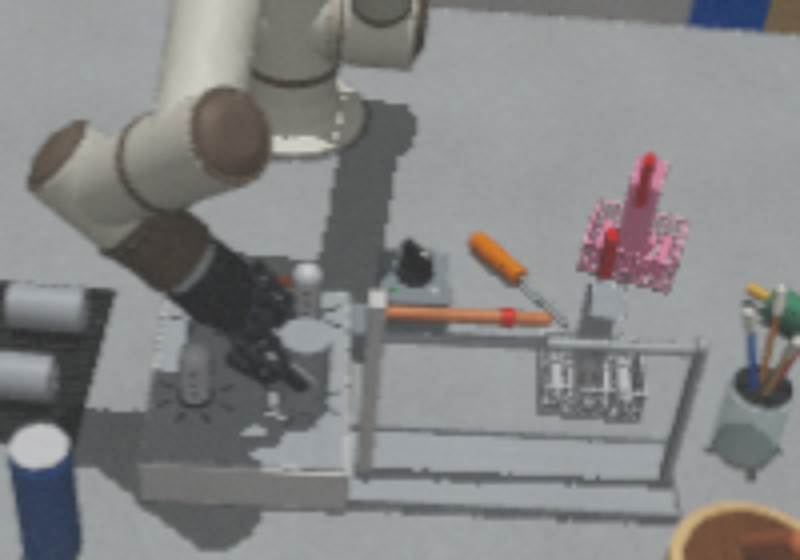

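Request:
move_arm(
  targets=[
    [0,0.4,0.4,0,0,0,255],
    [0,0.65,0.65,0,0,0,255],
    [0,0.65,0.65,0,0,0,255],
    [0,0.65,0.65,0,0,0,255],
    [0,0.65,0.65,0,0,0,255],
  ],
)

```text
clock: 13.7
position: [590.3, 85.0, 98.0]
ee_rot: [0.924, 0.003, -0.0, -0.383]
contact_force: [-0.8, 0.6, 3.1]
gripper_width: 51.4
```

```bash
python3 log.py; python3 - <<'E'
from h import *
st,im,d=snap('wrist'); W=cloud('wrist',d,st); print('floor',np.median(W[210:250,230:280,2]))
E
```

```text
t 13.7 j [-3.500e-02  5.680e-01  2.000e-03 -8.570e-01 -1.207e+00 -2.694e+00] p [590.3  85.   98. ] R [[1.0, 0.005, -0.003], [0.005, -0.707, 0.707], [0.001, -0.707, -0.707]] F [-0.8  0.6  3.1] w 51.4
floor 144.93216083914274
```

Request:
move_arm(
  targets=[
    [0,0,0,0,0,0,0],
    [0,0,0,0,0,0,0],
    [0,0,0,0,0,0,0],
    [0,0,0,0,0,0,0],
    [0,0,-4,0,0,0,0],
    [0,0,-9,0,0,0,0],
    [0,0,-14,0,0,0,0],
    [0,0,-18,0,0,0,0],
    [0,0,-18,0,0,0,0],
  ],
)

```text
clock: 14.88
position: [591.9, -44.4, 227.3]
ee_rot: [0.924, 0.002, 0.003, -0.382]
contact_force: [-0.2, 0.6, 0.4]
gripper_width: 85.5
```

```bash
python3 log.py; python3 - <<'E'
from ik import *
st,im,d=snap('wrist'); cv2.imwrite('pics/w5.png',im)
W=cloud('wrist',d,st); m=W.reshape(-1,3); m=m[(abs(m[:,2]-145)<5)&(np.hypot(m[:,0]-590,m[:,1]-71)<32)]; print('floor disc',len(m),cv2.minEnclosingCircle(m[:,:2].astype(np.float32)),np.median(m,0))
g=np.array([568.7,-390,33])
plan([(g+19*ZT-90*ZT,QP),(g+19*ZT,QP)])
E
```

```text
t 14.875 j [-0.226  0.477  0.191 -0.76  -1.52  -2.777] p [591.9 -44.4 227.3] R [[1.0, 0.006, 0.003], [0.002, -0.709, 0.705], [0.007, -0.705, -0.709]] F [-0.2  0.6  0.4] w 85.5
floor disc 1805 ((591.1845703125, 72.42350006103516), 26.30075454711914) [591.18037508  70.30929779 144.62452365]
[-2.41, 38.16, -18.01, 0.0, 0.0, -179.7] rows>=16.8
[-2.41, 38.16, -9.01, 0.0, 0.0, -179.7] rows>=1.4
```

View pics/w5.png

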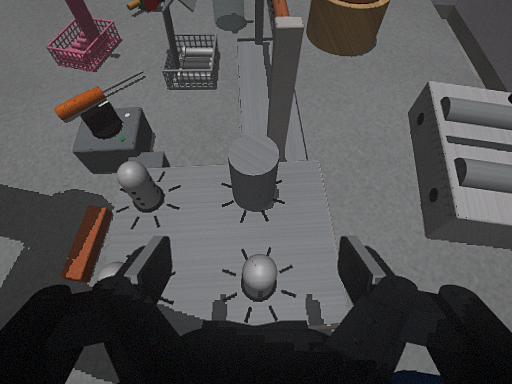

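Cup 4 sits flush over peg A: its floor disc is at (591, 71) and z 144.6. Next is cup 2.

Request:
move_arm(
  targets=[
    [0,1,-1,0,0,-10,0],
    [0,3,-2.5,0,0,-20,0],
    [0,5,-4,0,0,-30,0],
    [0,7,-5.5,0,0,-40,0],
    [-0.5,9,-7,0,0,-50,0],
    [-0.5,11,-8,0,0,-60,0],
    [-0.5,13,-10,0,0,-70,0],
    [-1,15,-11.5,0,0,-80,0],
    [-1,17,-13,0,0,-90,0],
    [-1,19,-14,0,0,-100,0],
    [-1.5,21,-16,0,0,-110,0],
    [-1.5,23,-17.5,0,0,-120,0],
    [-2,25,-19,0,0,-130,0],
    [-2,27,-20.5,0,0,-140,0],
    [-2,29,-22,0,0,-150,0],
    [-2.4,31,-23,0,0,-160,0],
    [-2.4,32,-24,0,0,-170,0],
    [-2.4,34,-22,0,0,-179.7,0],
    [-2.4,38,-18,0,0,-179.7,0],
    [-2.4,38,-18,0,0,-179.7,0],
  ],
)

```text
clock: 17.42
position: [567.0, -434.5, 76.1]
ee_rot: [0.002, 0.922, 0.388, -0.007]
contact_force: [0.0, 0.6, -0.3]
gripper_width: 85.3
```

Request:
move_arm(
  targets=[
    [0,0,0,0,0,0,0],
    [0,0,0,0,0,0,0],
    [0,0,0,0,0,0,0],
  ],
)

```text
clock: 17.8
position: [569.5, -438.9, 85.9]
ee_rot: [-0.001, 0.924, 0.381, -0.0]
contact_force: [0.1, 0.1, 0.9]
gripper_width: 85.4
```

```bash
python3 log.py; python3 - <<'E'
from ik import *
st,im,d=snap('wrist'); cv2.imwrite('pics/w6.png',im)
g=np.array([568.7,-390,33])
plan([(g+19*ZT,QP)])
E
```

```text
t 17.8 j [-0.697  0.964  0.728 -0.597 -1.849  0.684] p [ 569.5 -438.9   85.9] R [[-1.0, -0.001, -0.001], [-0.001, 0.709, 0.705], [-0.0, 0.705, -0.709]] F [0.1 0.1 0.9] w 85.4
[0.05, -0.24, 9.06, -0.1, -0.0, 0.0] rows>=1.5
```

View pics/w6.png

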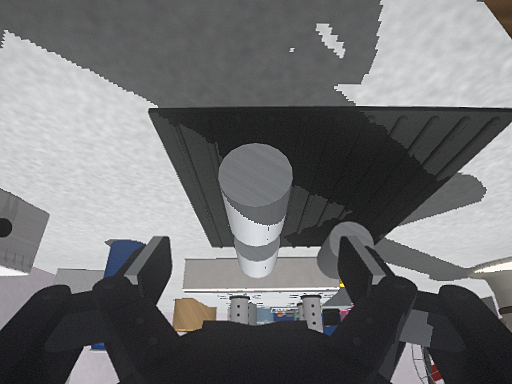

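Cup 2's floor is centred at (256,176) between the fingers, with cup 1 behind it. I'll approach, grip and lift.

Request:
move_arm(
  targets=[
    [0,-0.2,3,0,0,0,0],
    [0,-0.2,6,0,0,0,0],
    [0,-0.2,8.9,0,0,0,0],
    [0,-0.2,8.9,0,0,0,0],
    [0,-0.2,8.9,0,0,0,0],
    [0,-0.2,8.9,0,0,0,255],
    [0,-0.2,8.9,0,0,0,255],
    [0,-0.2,8.9,0,0,0,255],
    [0,-0.2,8.9,0,0,0,255],
    [0,-0.2,8.9,0,0,0,255],
    [0,-0.2,8.9,0,0,0,255],
  ],
)

```text
clock: 19.23
position: [568.7, -378.1, 20.3]
ee_rot: [-0.0, 0.924, 0.382, -0.001]
contact_force: [-0.6, -3.1, 5.9]
gripper_width: 51.1
```

```bash
python3 log.py
```

```text
t 19.225 j [-0.64   0.954  0.529 -0.603 -1.664  0.747] p [ 568.7 -378.1   20.3] R [[-1.0, 0.0, -0.001], [-0.001, 0.709, 0.705], [0.001, 0.705, -0.709]] F [-0.6 -3.1  5.9] w 51.1
```

Request:
move_arm(
  targets=[
    [0,3,-3,0,0,0,255],
    [0,7,-7,0,0,0,255],
    [0,11,-11,0,0,0,255],
    [0,13,-13,0,0,10,255],
    [0,13,-13,0,0,20,255],
    [0,13,-13,0,0,30,255],
    [0,13,-13,0,0,40,255],
    [0,13,-13,0,0,50,255],
    [1,14,-12,0,0,60,255],
    [2,16,-10,0,0,70,255],
    [3,19,-7,0,0,80,255],
    [4,22,-4,0,0,90,255],
    [5,25,-1,0,0,100,255],
    [6,28,2,0,0,110,255],
    [7,31,5,0,0,120,255],
    [8,34,8,0,0,130,255],
    [9,37,11,0,0,140,255],
    [10,40,14,0,0,150,255],
    [10.7,43,17,0,0,160,255],
    [10.7,44,18,0,0,170,255],
  ],
)

```text
clock: 21.72
position: [459.9, 63.8, 202.7]
ee_rot: [0.92, 0.078, 0.03, -0.382]
contact_force: [0.7, 0.1, -1.2]
gripper_width: 51.2
```

```bash
python3 log.py; python3 - <<'E'
from ik import *
g=np.array([461.4,63,110])+19*ZT
plan([(g+[0,0,105],QL)])
E
```

```text
t 21.725 j [-0.081  0.263 -0.201 -0.819 -1.307 -2.583] p [459.9  63.8 202.7] R [[0.986, 0.167, -0.005], [0.121, -0.696, 0.708], [0.115, -0.698, -0.707]] F [ 0.7  0.1 -1.2] w 51.2
[0.29, -0.77, 0.97, -0.1, 0.3, 9.6] rows>=0.9
```

Request:
move_arm(
  targets=[
    [0.3,-0.8,1,-0.1,0.3,9.6,255],
    [0.3,-0.8,1,-0.1,0.3,9.6,255],
    [0.3,-0.8,1,-0.1,0.3,9.6,255],
    [0.3,-0.8,1,-0.1,0.3,9.6,255],
    [0.3,-0.8,1,-0.1,0.3,9.6,255],
  ],
)

```text
clock: 22.35
position: [463.2, 74.1, 201.9]
ee_rot: [0.924, 0.002, 0.003, -0.382]
contact_force: [-0.9, 0.5, -1.5]
gripper_width: 51.2
```

```bash
python3 log.py; cat > floor.py <<'E'
from h import *
import sys
st,im,d=snap('wrist'); cv2.imwrite('pics/'+sys.argv[1],im)
W=cloud('wrist',d,st); m=W[170:300,185:325].reshape(-1,3); z=np.median(W[210:250,230:280,2]); m=m[abs(m[:,2]-z)<4]
p,r=pose(st); gp=p-19*r.apply([0,0,1]); m=m[np.hypot(m[:,0]-gp[0],m[:,1]-gp[1])<33]
print('grasp',gp.round(1),'floor z',z.round(1),'centre',np.round((np.percentile(m,2,axis=0)+np.percentile(m,98,axis=0))/2,1), 'span',np.round(np.percentile(m,98,axis=0)-np.percentile(m,2,axis=0),1))
A=np.c_[m[:,:2]-m[:,:2].mean(0),np.ones(len(m))]; print('slope',np.linalg.lstsq(A,m[:,2],rcond=None)[0][:2].round(3))
E
python3 floor.py w7.png
```

```text
t 22.35 j [-0.059  0.26  -0.205 -0.825 -1.284 -2.758] p [463.2  74.1 201.9] R [[1.0, 0.006, 0.003], [0.002, -0.708, 0.706], [0.006, -0.706, -0.708]] F [-0.9  0.5 -1.5] w 51.2
grasp [463.2  60.7 215.3] floor z 246.6 centre [462.9  61.6 246.7] span [46.1 45.5  2.7]
slope [ 0.017 -0.004]
```

View pics/w7.png

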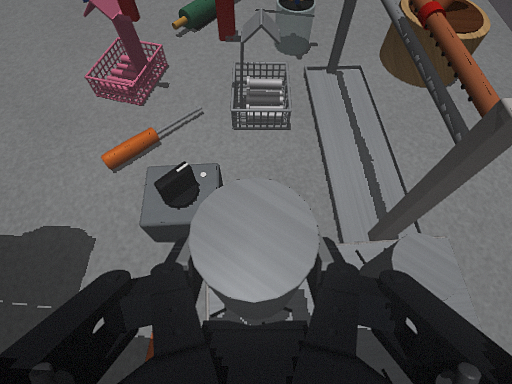

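Request:
move_arm(
  targets=[
    [-0.1,-0.1,0.1,0,0,0,255],
    [-0.1,1.9,2.1,0,0,0,255],
    [-0.1,3.4,3.6,0,0,0,255],
    [-0.1,4.9,5.1,0,0,0,255],
    [-0.1,5.9,6.1,0,0,0,255],
    [-0.1,6.6,6.8,0,0,0,255],
    [-0.1,6.9,7.1,0,0,0,255],
    [-0.1,7.0,7.2,0,0,0,255],
    [-0.1,7.0,7.2,0,0,0,255],
    [-0.1,7.0,7.2,0,0,0,255],
  ],
)

```text
clock: 23.65
position: [463.0, 75.7, 102.0]
ee_rot: [0.924, 0.002, 0.003, -0.382]
contact_force: [0.1, 0.9, -1.4]
gripper_width: 51.2
```

```bash
python3 log.py; python3 floor.py w8.png
```

```text
t 23.65 j [-0.072  0.412 -0.284 -0.887 -1.14  -2.563] p [463.   75.7 102. ] R [[1.0, 0.007, 0.004], [0.002, -0.708, 0.706], [0.007, -0.706, -0.708]] F [ 0.1  0.9 -1.4] w 51.2
grasp [462.9  62.3 115.5] floor z 146.9 centre [462.6  63.3 146.8] span [46.  45.5  2.7]
slope [ 0.019 -0.004]
```

Request:
move_arm(
  targets=[
    [0,0.1,0.1,0,0,0,255],
    [0,0.15,0.15,0,0,0,255],
    [0,0.15,0.15,0,0,0,255],
    [0,0.15,0.15,0,0,0,0],
    [0,0.15,0.15,0,0,0,0],
    [0,0.15,0.15,0,0,0,0],
    [0,0.15,0.15,0,0,0,0],
    [0,0,-4,0,0,0,0],
    [0,0,-9,0,0,0,0],
    [0,0,-14,0,0,0,0],
    [0,0,-18,0,0,0,0],
    [0,0,-18,0,0,0,0],
  ],
)

```text
clock: 25.2
position: [463.4, -53.2, 230.9]
ee_rot: [0.925, 0.002, 0.005, -0.381]
contact_force: [0.3, -0.3, -0.0]
gripper_width: 85.7
```

```bash
python3 log.py; python3 - <<'E'
from ik import *
st,im,d=snap('wrist'); cv2.imwrite('pics/w9.png',im)
W=cloud('wrist',d,st).reshape(-1,3)
for n,(x,y) in dict(A=(591,71),C=(461.4,63)).items():
    m=W[(abs(W[:,2]-145)<5)&(np.hypot(W[:,0]-x,W[:,1]-y)<32)]; print(n,len(m),np.median(m,0) if len(m) else '')
for n,(x,y) in dict(B=(598.4,-38.8),D=(468.6,-46.7)).items():
    q=W[(W[:,2]>108)&(W[:,2]<140)&(np.hypot(W[:,0]-x,W[:,1]-y)<28)]
    from scipy.optimize import least_squares
    if len(q)>30: print(n,len(q),least_squares(lambda c: np.linalg.norm(q-c,axis=1)-16,[x,y,116],loss='soft_l1').x.round(1))
g=np.array([566.5,-249.5,33])
plan([(g+19*ZT-90*ZT,QP),(g+19*ZT,QP)])
E
```

```text
t 25.2 j [-0.295  0.3   -0.083 -0.746 -1.489 -2.66 ] p [463.4 -53.2 230.9] R [[1.0, 0.008, 0.008], [-0.0, -0.71, 0.704], [0.011, -0.704, -0.71]] F [ 0.3 -0.3 -0. ] w 85.7
A 1631 [589.66903543  70.01016933 144.67305075]
C 1783 [464.28206699  60.5022394  144.6282583 ]
B 732 [597.3 -37.4 115.5]
D 994 [467.5 -45.9 115.4]
[10.27, 27.95, -7.08, 0.5, 0.1, -179.7] rows>=16.8
[10.22, 27.94, 1.92, 0.5, 0.1, -179.7] rows>=1.4
```

View pics/w9.png

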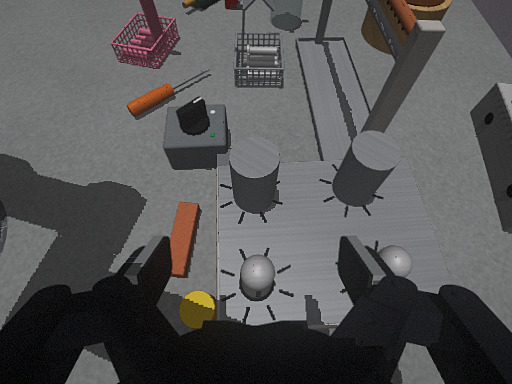

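Cups over pegs C and A are both flush at z ≈ 144.6. Next, cup 1 to peg B.

Request:
move_arm(
  targets=[
    [0,1,-1,0,0,-10,0],
    [0.5,2.5,-2,0,0,-20,0],
    [1,4,-3,0,0,-30,0],
    [1.5,5.5,-3.5,0,0,-40,0],
    [2,7,-4,0,0,-50,0],
    [3,8.5,-4.5,0,0,-60,0],
    [4,10,-5,0,0,-70,0],
    [5,11.5,-5.5,0,0,-80,0],
    [6,13,-6,0,0,-90,0],
    [7,14.5,-6.5,0,0,-100,0],
    [8,16,-7,0,0,-110,0],
    [9,17.5,-8,0,0,-120,0],
    [10,19,-9,0,0,-130,0],
    [10.3,20.5,-9.5,0,0,-140,0],
    [10.3,22,-10,0,0,-150,0],
    [10.3,23,-10.5,0,0,-160,0],
    [10.3,24,-11,0.5,0.1,-170,0],
    [10.3,26,-9,0.5,0.1,-179.7,0],
    [10.3,28,-7,0.5,0.1,-179.7,0],
    [10.3,28,-7,0.5,0.1,-179.7,0],
  ],
)

```text
clock: 27.75
position: [565.2, -296.4, 77.6]
ee_rot: [0.0, 0.923, 0.385, -0.005]
contact_force: [0.7, -0.9, -0.1]
gripper_width: 85.3
```

Request:
move_arm(
  targets=[
    [0,0,0,0,0,0,0],
    [0,0,0,0,0,0,0],
    [0,0,0,0,0,0,0],
  ],
)

```text
clock: 28.12
position: [567.1, -299.0, 82.8]
ee_rot: [-0.001, 0.924, 0.382, -0.0]
contact_force: [-0.2, 0.2, -0.1]
gripper_width: 85.6
```

```bash
python3 log.py; python3 - <<'E'
from ik import *
st,im,d=snap('wrist'); cv2.imwrite('pics/w10.png',im)
g=np.array([566.5,-249.5,33])
plan([(g+19*ZT,QP)])
E
```

```text
t 28.125 j [-0.562  0.802  0.38  -0.64  -1.625  0.689] p [ 567.1 -299.    82.8] R [[-1.0, -0.002, -0.002], [-0.003, 0.708, 0.706], [-0.0, 0.706, -0.708]] F [-0.2  0.2 -0.1] w 85.6
[0.04, 0.01, 8.91, -0.1, -0.1, 0.1] rows>=1.4
```

View pics/w10.png

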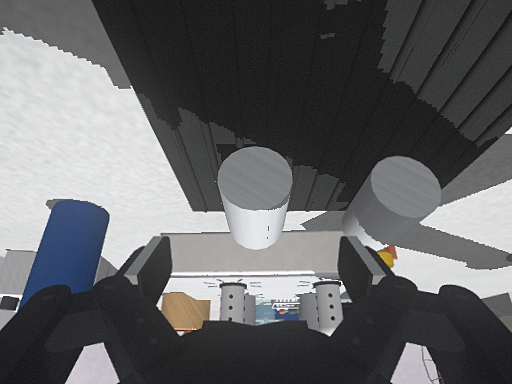

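Cup 1's floor is centred at (255,178) and cup 3 is to its right. I'll grip it.

Request:
move_arm(
  targets=[
    [0,0,3,0,0,0,0],
    [0,0,6,0,0,0,0],
    [0,0,8.9,0,0,0,0],
    [0,0,8.9,0,0,0,0],
    [0,0,8.9,0,0,0,0],
    [0,0,8.9,0,0,0,255],
    [0,0,8.9,0,0,0,255],
    [0,0,8.9,0,0,0,255],
    [0,0,8.9,0,0,0,255],
    [0,0,8.9,0,0,0,255],
    [0,0,8.9,0,0,0,255],
  ],
)

```text
clock: 29.55
position: [566.6, -237.0, 19.7]
ee_rot: [-0.001, 0.924, 0.382, -0.001]
contact_force: [-0.9, -3.3, 4.7]
gripper_width: 51.2
```

```bash
python3 log.py
```

```text
t 29.55 j [-0.494  0.821  0.24  -0.674 -1.463  0.739] p [ 566.6 -237.    19.7] R [[-1.0, -0.002, -0.002], [-0.003, 0.708, 0.706], [0.0, 0.706, -0.709]] F [-0.9 -3.3  4.7] w 51.2
```

Request:
move_arm(
  targets=[
    [0,3,-3,0,0,0,255],
    [0,7,-7,0,0,0,255],
    [0,11,-11,0,0,0,255],
    [0,13,-13,0,0,10,255],
    [0,13,-13,0,0,20,255],
    [0,13,-13,0,0,30,255],
    [0,13,-13,0,0,40,255],
    [0,13,-13,0,0,50,255],
    [-0.5,13,-13,0,0,60,255],
    [-0.5,13,-13,0,0,70,255],
    [-1,13,-13,0,0,80,255],
    [-1,13,-13,0,0,90,255],
    [-1.5,15,-11,0,0,100,255],
    [-1.5,17,-9,0,0,110,255],
    [-2,19,-7,0,0,120,255],
    [-2,21,-5,0,0,130,255],
    [-2.5,23,-3,0,0,140,255],
    [-3,25,-1,0,0,150,255],
    [-3.1,27,1,0,0,160,255],
    [-3.1,27.5,1.5,0,0,170,255],
  ],
)

```text
clock: 32.05
position: [596.8, -28.5, 201.6]
ee_rot: [0.92, 0.079, 0.03, -0.382]
contact_force: [0.0, -1.3, -1.9]
gripper_width: 51.2
```

```bash
python3 log.py; python3 - <<'E'
from ik import *
g=np.array([598,-38,110])+19*ZT
plan([(g+[0,0,105],QL)])
E
```

```text
t 32.05 j [-0.201  0.503  0.167 -0.769 -1.476 -2.596] p [596.8 -28.5 201.6] R [[0.986, 0.169, -0.005], [0.123, -0.696, 0.707], [0.116, -0.698, -0.707]] F [ 0.  -1.3 -1.9] w 51.2
[0.17, -0.25, 0.28, -0.0, 0.3, 9.7] rows>=0.9
```

Request:
move_arm(
  targets=[
    [0.2,-0.3,0.3,0,0.3,9.7,255],
    [0.2,-0.3,0.3,0,0.3,9.7,255],
    [0.2,-0.3,0.3,0,0.3,9.7,255],
    [0.2,-0.3,0.3,0,0.3,9.7,255],
    [0.2,-0.3,0.3,0,0.3,9.7,255],
  ],
)

```text
clock: 32.67
position: [598.7, -26.5, 202.4]
ee_rot: [0.924, 0.002, 0.002, -0.383]
contact_force: [-0.1, 0.4, -2.1]
gripper_width: 51.3
```

```bash
python3 log.py; python3 floor.py w11.png
```

```text
t 32.675 j [-0.198  0.5    0.166 -0.772 -1.468 -2.762] p [598.7 -26.5 202.4] R [[1.0, 0.006, 0.003], [0.003, -0.707, 0.707], [0.006, -0.707, -0.707]] F [-0.1  0.4 -2.1] w 51.3
grasp [598.6 -39.9 215.9] floor z 248.4 centre [598.4 -39.4 248.4] span [46.1 45.2  2.7]
slope [ 0.017 -0.003]
```

Request:
move_arm(
  targets=[
    [0,-0.1,0.1,0,0,0,255],
    [0,1.9,2.1,0,0,0,255],
    [0,3.4,3.6,0,0,0,255],
    [0,4.9,5.1,0,0,0,255],
    [0,5.9,6.1,0,0,0,255],
    [0,6.6,6.8,0,0,0,255],
    [0,7.0,7.2,0,0,0,255],
    [0,7.2,7.4,0,0,0,255],
    [0,7.2,7.4,0,0,0,255],
    [0,7.2,7.4,0,0,0,255],
    [0,7.2,7.4,0,0,0,255],
  ],
)

```text
clock: 34.1
position: [599.4, -24.9, 99.7]
ee_rot: [0.924, 0.002, 0.003, -0.383]
contact_force: [-0.6, 0.1, -0.6]
gripper_width: 51.1
```

```bash
python3 log.py; python3 floor.py w12.png
```

```text
t 34.1 j [-0.2    0.617  0.088 -0.795 -1.33  -2.621] p [599.4 -24.9  99.7] R [[1.0, 0.006, 0.003], [0.002, -0.707, 0.707], [0.007, -0.707, -0.707]] F [-0.6  0.1 -0.6] w 51.1
grasp [599.4 -38.3 113.1] floor z 145.7 centre [599.1 -37.8 145.7] span [46.1 45.1  2.7]
slope [ 0.016 -0.003]
```

Request:
move_arm(
  targets=[
    [0,0.1,0.1,0,0,0,255],
    [0,0.1,0.1,0,0,0,255],
    [0,0.1,0.1,0,0,0,0],
    [0,0.1,0.1,0,0,0,0],
    [0,0.1,0.1,0,0,0,0],
    [0,0.1,0.1,0,0,0,0],
    [0,0,-4,0,0,0,0],
    [0,0,-9,0,0,0,0],
    [0,0,-14,0,0,0,0],
    [0,0,-18,0,0,0,0],
    [0,0,-18,0,0,0,0],
  ],
)

```text
clock: 35.52
position: [599.7, -154.6, 228.9]
ee_rot: [0.924, 0.002, 0.005, -0.381]
contact_force: [0.7, 1.0, 0.2]
gripper_width: 85.1
```

```bash
python3 log.py; python3 - <<'E'
from ik import *
st,im,d=snap('wrist'); cv2.imwrite('pics/w13.png',im)
W=cloud('wrist',d,st).reshape(-1,3)
for n,(x,y) in dict(A=(591,71),B=(598.4,-38),C=(461.4,63)).items():
    m=W[(abs(W[:,2]-145)<5)&(np.hypot(W[:,0]-x,W[:,1]-y)<32)]; print(n,len(m),np.median(m,0) if len(m) else '')
g=np.array([456.8,-238,33])
plan([(g+19*ZT-90*ZT,QP),(g+19*ZT,QP)])
E
```

```text
t 35.525 j [-0.376  0.564  0.338 -0.722 -1.656 -2.707] p [ 599.7 -154.6  228.9] R [[1.0, 0.008, 0.008], [-0.0, -0.709, 0.705], [0.011, -0.705, -0.709]] F [0.7 1.  0.2] w 85.1
A 1127 [591.26229142  69.32356053 144.53822362]
B 1796 [600.53877386 -40.38688354 144.62385962]
C 1115 [465.3641211   59.96998709 144.60156995]
[-14.35, 19.67, 0.54, 0.4, 0.0, -179.6] rows>=16.8
[-14.4, 19.67, 9.54, 0.4, 0.0, -179.6] rows>=1.4
```

View pics/w13.png

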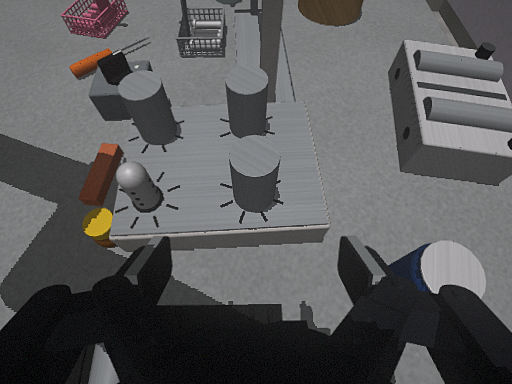

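Three cups are seated with floors at z ≈ 144.6, and only the peg at (140,185) is bare. Now cup 3.

Request:
move_arm(
  targets=[
    [-1,1,-1,0,0,-10,0],
    [-2,1.5,-1.5,0,0,-20,0],
    [-3,2,-2,0,0,-30,0],
    [-4,3,-3,0,0,-40,0],
    [-5,4,-3,0,0,-50,0],
    [-6,5,-3,0,0,-60,0],
    [-7,6,-3,0,0,-70,0],
    [-8,7,-3,0,0,-80,0],
    [-9,8,-3,0,0,-90,0],
    [-10,9,-3,0,0,-100,0],
    [-11,10,-3,0,0,-110,0],
    [-12,11,-3,0,0,-120,0],
    [-13,12,-3,0,0,-130,0],
    [-14,13,-3,0,0,-140,0],
    [-14.4,14,-3.5,0,0,-150,0],
    [-14.4,15,-3.5,0,0,-160,0],
    [-14.4,16,-3.5,0.4,0,-170,0],
    [-14.4,18,-1.5,0.4,0,-179.6,0],
    [-14.4,19.7,0.5,0.4,0,-179.6,0],
    [-14.4,19.7,0.5,0.4,0,-179.6,0],
  ],
)

```text
clock: 38.08
position: [454.7, -285.8, 80.2]
ee_rot: [0.001, 0.923, 0.385, -0.004]
contact_force: [-0.1, -0.4, 0.1]
gripper_width: 85.3
```

Request:
move_arm(
  targets=[
    [0,0,0,0,0,0,0],
    [0,0,0,0,0,0,0],
    [0,0,0,0,0,0,0],
  ],
)

```text
clock: 38.45
position: [456.3, -288.5, 83.8]
ee_rot: [-0.0, 0.924, 0.382, -0.0]
contact_force: [-0.6, 0.1, 0.3]
gripper_width: 85.2
```

```bash
python3 log.py; python3 - <<'E'
from ik import *
st,im,d=snap('wrist'); cv2.imwrite('pics/w14.png',im)
g=np.array([456.8,-238,33])
plan([(g+19*ZT,QP)])
E
```

```text
t 38.45 j [-0.634  0.684  0.115 -0.605 -1.542  0.824] p [ 456.3 -288.5   83.8] R [[-1.0, 0.0, -0.001], [-0.001, 0.708, 0.706], [0.001, 0.706, -0.708]] F [-0.6  0.1  0.3] w 85.2
[-0.06, -0.01, 9.05, -0.1, -0.1, -0.0] rows>=1.4
```

View pics/w14.png

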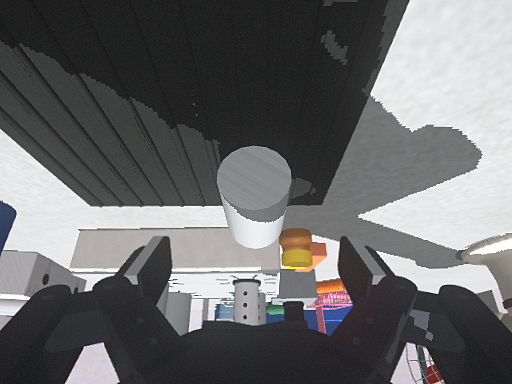

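Request:
move_arm(
  targets=[
    [0,0,3,0,0,0,0],
    [0,0,6,0,0,0,0],
    [0,0,8.9,0,0,0,0],
    [0,0,8.9,0,0,0,0],
    [0,0,8.9,0,0,0,0],
    [0,0,8.9,0,0,0,255],
    [0,0,8.9,0,0,0,255],
    [0,0,8.9,0,0,0,255],
    [0,0,8.9,0,0,0,255],
    [0,0,8.9,0,0,0,255],
    [0,0,8.9,0,0,0,255],
  ],
)

```text
clock: 39.88
position: [456.4, -226.3, 20.9]
ee_rot: [-0.0, 0.924, 0.382, -0.0]
contact_force: [1.3, -2.5, 7.1]
gripper_width: 51.3
```

```bash
python3 log.py
```

```text
t 39.875 j [-0.561  0.716 -0.018 -0.655 -1.374  0.875] p [ 456.4 -226.3   20.9] R [[-1.0, -0.0, -0.001], [-0.001, 0.708, 0.706], [0.0, 0.706, -0.708]] F [ 1.3 -2.5  7.1] w 51.3
```

Request:
move_arm(
  targets=[
    [0,3,-3,0,0,0,255],
    [0,7,-7,0,0,0,255],
    [0,11,-11,0,0,0,255],
    [0,13,-13,0,0,10,255],
    [0,13,-13,0,0,20,255],
    [0,13,-13,0,0,30,255],
    [0,13,-13,0,0,40,255],
    [0,13,-13,0,0,50,255],
    [-0.5,13,-13,0,0,60,255],
    [-0.5,13,-13,0,0,70,255],
    [-1,13,-13,0,0,80,255],
    [-1,13,-13,0,0,90,255],
    [-1.1,14,-12,0,0,100,255],
    [-1.1,16,-10,0,0,110,255],
    [-1.1,18,-8,0,0,120,255],
    [-1.1,20,-6,0,0,130,255],
    [-1.1,22,-4,0,0,140,255],
    [-1.1,24,-2,0,0,150,255],
    [-1.1,26,0,0,0,160,255],
    [-1.1,26,0,0,0,170,255],
  ],
)

```text
clock: 42.38
position: [466.2, -39.6, 203.4]
ee_rot: [0.92, 0.078, 0.03, -0.382]
contact_force: [0.5, 0.2, -1.1]
gripper_width: 51.4
```

```bash
python3 log.py; python3 - <<'E'
from ik import *
g=np.array([468,-46.3,110])+19*ZT
plan([(g+[0,0,105],QL)])
E
```

```text
t 42.375 j [-0.271  0.332 -0.114 -0.757 -1.44  -2.473] p [466.2 -39.6 203.4] R [[0.986, 0.167, -0.004], [0.121, -0.696, 0.708], [0.115, -0.698, -0.707]] F [ 0.5  0.2 -1.1] w 51.4
[0.24, -0.31, 0.6, -0.1, 0.2, 9.6] rows>=0.9
```

Request:
move_arm(
  targets=[
    [0.2,-0.3,0.6,-0.1,0.2,9.6,255],
    [0.2,-0.3,0.6,-0.1,0.2,9.6,255],
    [0.2,-0.3,0.6,-0.1,0.2,9.6,255],
    [0.2,-0.3,0.6,-0.1,0.2,9.6,255],
    [0.2,-0.3,0.6,-0.1,0.2,9.6,255],
  ],
)

```text
clock: 43.0
position: [468.6, -35.1, 201.8]
ee_rot: [0.924, 0.003, 0.002, -0.382]
contact_force: [0.1, -0.8, -1.2]
gripper_width: 51.3
```

```bash
python3 log.py; python3 floor.py w15.png
```

```text
t 43.0 j [-0.262  0.331 -0.118 -0.761 -1.426 -2.639] p [468.6 -35.1 201.8] R [[1.0, 0.006, 0.002], [0.003, -0.708, 0.706], [0.006, -0.706, -0.708]] F [ 0.1 -0.8 -1.2] w 51.3
grasp [468.5 -48.5 215.3] floor z 247.4 centre [468.3 -47.1 247.4] span [46.  45.9  2.7]
slope [ 0.016 -0.002]
```

Request:
move_arm(
  targets=[
    [0,0,0.1,0,0,0,255],
    [0,2,2.1,0,0,0,255],
    [0,3.5,3.6,0,0,0,255],
    [0,5,5.1,0,0,0,255],
    [0,6,6.1,0,0,0,255],
    [0,6.6,6.7,0,0,0,255],
    [0,7.0,7.1,0,0,0,255],
    [0,7.2,7.3,0,0,0,255],
    [0,7.2,7.3,0,0,0,255],
    [0,7.2,7.3,0,0,0,255],
    [0,7.2,7.3,0,0,0,255],
  ],
)

```text
clock: 44.42
position: [469.2, -34.3, 99.6]
ee_rot: [0.924, 0.003, 0.002, -0.382]
contact_force: [-0.4, -0.0, -0.6]
gripper_width: 51.2
```

```bash
python3 log.py; python3 floor.py w16.png
```

```text
t 44.425 j [-0.268  0.475 -0.2   -0.795 -1.268 -2.473] p [469.2 -34.3  99.6] R [[1.0, 0.006, 0.002], [0.003, -0.708, 0.706], [0.006, -0.706, -0.708]] F [-0.4 -0.  -0.6] w 51.2
grasp [469.1 -47.7 113. ] floor z 145.2 centre [468.9 -46.3 145.2] span [46.  46.   2.7]
slope [ 0.017 -0.002]
```

Request:
move_arm(
  targets=[
    [0,0.1,0.1,0,0,0,255],
    [0,0.1,0.1,0,0,0,255],
    [0,0.1,0.1,0,0,0,0],
    [0,0.1,0.1,0,0,0,0],
    [0,0.1,0.1,0,0,0,0],
    [0,0.1,0.1,0,0,0,0],
    [0,0,-4,0,0,0,0],
    [0,0,-9,0,0,0,0],
    [0,0,-14,0,0,0,0],
    [0,0,-20,0,0,0,0],
    [0,0,-24,0,0,0,0],
    [0,0,-24,0,0,0,0],
    [0,0,-24,0,0,0,0],
  ],
)

```text
clock: 46.1
position: [468.4, -203.0, 268.4]
ee_rot: [0.924, 0.002, 0.001, -0.383]
contact_force: [0.2, 0.1, -0.4]
gripper_width: 85.4
```

```bash
python3 log.py; python3 - <<'E'
from ik import *
st,im,d=snap('wrist'); cv2.imwrite('pics/w17.png',im)
W=cloud('wrist',d,st).reshape(-1,3)
for n,(x,y) in dict(A=(591,71),B=(598.4,-38),C=(461.4,63),D=(468,-46.3)).items():
    m=W[(abs(W[:,2]-145)<5)&(np.hypot(W[:,0]-x,W[:,1]-y)<32)]
    if len(m): print(n,len(m),np.median(m,0).round(1),'ctr',((np.percentile(m,2,axis=0)+np.percentile(m,98,axis=0))/2).round(1),np.ptp(m[:,:2],axis=0).round(0))
for n in ['top']:
    st,im,d=snap(n); cv2.imwrite('pics/top17.png',im); np.save('top17.npy',d)
cv2.imwrite('pics/top17c.png',cv2.resize(im[145:305,90:280],None,fx=4,fy=3.7,interpolation=cv2.INTER_CUBIC))
E
```

```text
t 46.1 j [-0.522  0.414  0.168 -0.672 -1.741 -2.588] p [ 468.4 -203.   268.4] R [[1.0, 0.005, 0.001], [0.003, -0.707, 0.707], [0.004, -0.707, -0.707]] F [ 0.2  0.1 -0.4] w 85.4
A 777 [590.   69.2 144.5] ctr [590.2  71.3 143.4] [51. 52.]
B 1167 [599.1 -40.7 144.6] ctr [599.3 -39.4 143.5] [51. 51.]
C 835 [463.9  59.8 144.4] ctr [464.2  62.  143.2] [52. 52.]
D 1254 [470.6 -48.5 144.7] ctr [470.6 -47.4 143.7] [51. 53.]
```

View pics/w17.png

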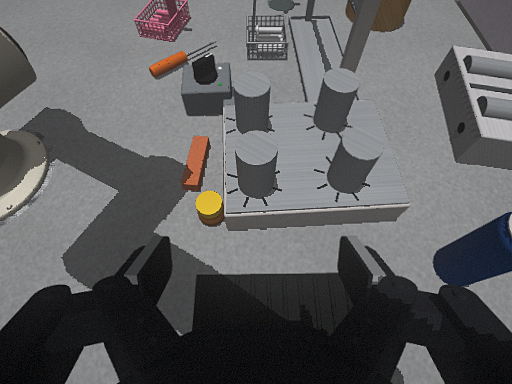

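View pics/top17c.png

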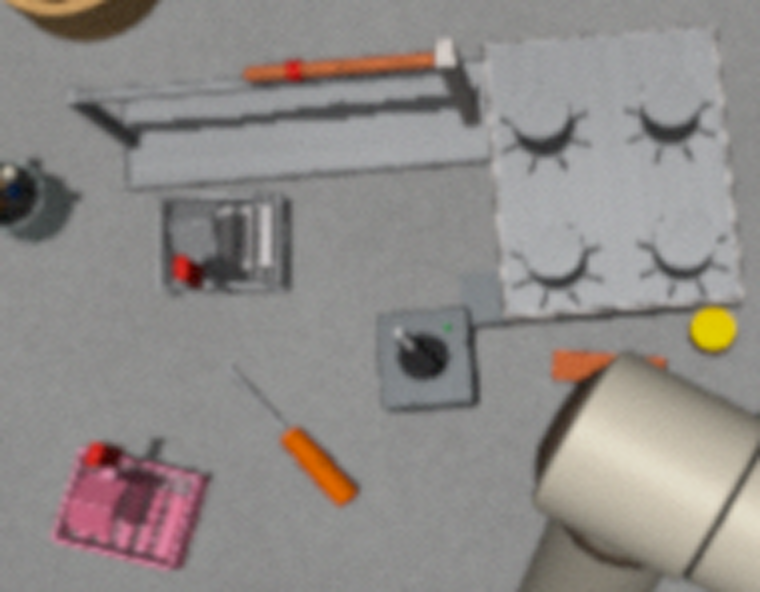

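All four cups are seated on their pegs. The basket has been knocked about 25 mm, and its red handle is now at top pixel ≈ (137,218). I'll measure it again.

```bash
python3 - <<'E'
from h import *
im=cv2.imread('pics/top17.png'); d=np.load('top17.npy'); C=cloud('top',d)
o,_=ray('top',[(0,0)]); print('cam',o.round(0))
sub=slice(190,228),slice(125,168)
red=(im[:,:,2].astype(int)-im[:,:,1]>70); m=np.zeros_like(red); m[sub]=red[sub]
v,u=np.nonzero(m); print('red px',len(u),u.mean(),v.mean(),u.min(),u.max(),v.min(),v.max()); P=C[m]; P=P[P[:,2]>100]; print('red cloud',np.median(P,0).round(1),P.min(0).round(1),P.max(0).round(1))
print('at z183',atz('top',[(u.mean(),v.mean())],180))
Q=C[sub].reshape(-1,3)
for z0,z1 in ((28,60),(115,145),(145,165)):
    b=Q[(Q[:,2]>z0)&(Q[:,2]<z1)]; print(z0,len(b),cv2.minAreaRect(b[:,:2].astype(np.float32)),b.mean(0).round(1))
# ring
s2=slice(158,172),slice(145,200)
r=(im[:,:,2].astype(int)>150)&(im[:,:,1]<60); m=np.zeros_like(r); m[s2]=r[s2]; v,u=np.nonzero(m); print('ring px',len(u),u.mean(),v.mean(),np.c_[u,v].tolist()[:12]); print(atz('top',[(u.mean(),v.mean())],221+8))
pp=(im[:,:,2].astype(int)-im[:,:,0]>50); m=np.zeros_like(r); m[s2]=pp[s2]; v,u=np.nonzero(m); print('pipe u',u.min(),u.max()); 
for uu in (150,155,160,170,180,190): vv=v[u==uu].mean() if (u==uu).any() else None; print(uu,vv, atz('top',[(uu,vv)],226).round(1) if vv else '')
E
```

```text
cam [ 218.  -17. 1695.]
red px 30 135.06666666666666 217.1 133 137 214 220
red cloud [449.1 360.3 181.8] [438.4 354.8 133.2] [466.5 369.1 187.9]
at z183 [[448.96376703 360.27295913 180.        ]]
28 189 ((494.65106201171875, 362.8902282714844), (91.8158187866211, 112.57274627685547), 1.124982237815857) [494.4 363.2  40.8]
115 133 ((476.5418395996094, 362.1295166015625), (78.81131744384766, 36.039920806884766), 0.16429901123046875) [483.1 360.7 135.4]
145 60 ((471.23681640625, 358.82513427734375), (65.44010925292969, 35.250118255615234), 11.35645866394043) [482.6 361.9 150.5]
ring px 13 162.84615384615384 163.6153846153846 [[162, 162], [163, 162], [164, 162], [162, 163], [163, 163], [164, 163], [162, 164], [163, 164], [164, 164], [161, 165], [162, 165], [163, 165]]
[[612.20628752 263.36812086 229.        ]]
pipe u 151 198
150 None 
155 164.5 [[610.7 289.1 226. ]]
160 164.0 [[612.  273.1 226. ]]
170 163.0 [[614.5 241.  226. ]]
180 162.5 [[615.4 208.9 226. ]]
190 161.5 [[618.  176.9 226. ]]
```

```bash
python3 - <<'E'
from ik import *
yaw=np.radians(2); Q=mk((0,0,-1),(-np.sin(yaw),np.cos(yaw),0))
for P in [(449,361,300),(449,361,145),(560,360,230),(570,360,195),(575,262,195)]:
    j=best(np.array(P,float),Q,[np.array([.8,.3,.05,0,-1.3,-2.5]),np.array([.8,.6,.3,0,-1.3,-2.5])]); print(P,None if j is None else j.round(2))
plan([((440,150,300),Q),((420,355,300),Q)])
E
```

```text
(449, 361, 300) [ 0.96  0.26  0.   -0.   -1.31 -2.49]
(449, 361, 145) [ 0.96  0.38 -0.24 -0.   -0.96 -2.49]
(560, 360, 230) [ 0.81  0.46  0.12 -0.   -1.23 -2.35]
(570, 360, 195) [ 0.8   0.49  0.09 -0.   -1.17 -2.34]
(575, 262, 195) [ 0.68  0.42 -0.03 -0.   -1.12 -2.22]
[-2.68, -27.19, 22.7, -34.7, -36.0, -86.5] rows>=9.3
[-4.61, -41.69, 37.2, -34.7, -36.0, -86.5] rows>=3.3
```

Request:
move_arm(
  targets=[
    [-0.3,-3,2,-3.5,-3.6,-8.6,0],
    [-0.6,-6,4,-7,-7.2,-17.3,0],
    [-0.9,-9,6.5,-10.4,-10.8,-26,0],
    [-1.2,-12,9,-14,-14.4,-34.6,0],
    [-1.5,-15,11,-17.4,-18,-43,0],
    [-1.8,-18,14,-20.8,-21.6,-52,0],
    [-2.1,-21,17,-24.3,-25.2,-60.5,0],
    [-2.4,-24,20,-27.8,-28.8,-69,0],
    [-2.7,-27.2,22.7,-31.2,-32.4,-78,0],
    [-3.3,-32,27,-34.7,-36,-86.5,0],
    [-3.9,-37,32,-34.7,-36,-86.5,0],
    [-4.6,-41.7,37.2,-34.7,-36,-86.5,0],
    [-4.6,-41.7,37.2,-34.7,-36,-86.5,0],
    [-4.6,-41.7,37.2,-34.7,-36,-86.5,0],
    [-4.6,-41.7,37.2,-34.7,-36,-86.5,0],
  ],
)

```text
clock: 48.08
position: [420.7, 352.9, 299.9]
ee_rot: [0.695, 0.719, -0.0, 0.002]
contact_force: [-0.3, -0.6, -0.2]
gripper_width: 85.3
```

```bash
python3 log.py; python3 - <<'E'
from h import *
st,im,d=snap('wrist'); cv2.imwrite('pics/w18.png',im); np.save('w18.npy',d); 
import pickle; pickle.dump(st,open('st18.pkl','wb'))
for t in ['basket_grip','basket_hook','mark','rail_free']:
    r=arm.tip_of(t,'wrist'); print(t,[(np.round(x['uv'],1).tolist(),round(x['score'],2)) for x in r][:4])
E
```

```text
t 48.075 j [ 0.995  0.213 -0.064  0.004 -1.294 -2.534] p [420.7 352.9 299.9] R [[-0.033, 0.999, 0.002], [0.999, 0.033, -0.003], [-0.003, 0.002, -1.0]] F [-0.3 -0.6 -0.2] w 85.3
basket_grip [([262.1, 205.6], 0.81), ([340.4, 38.7], 0.71)]
basket_hook [([264.0, 234.0], 0.62)]
mark []
rail_free []
```

View pics/w18.png

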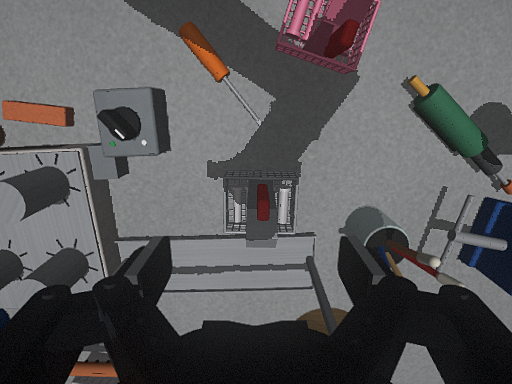

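```bash
python3 - <<'E'
from h import *
import pickle
st=pickle.load(open('st18.pkl','rb')); im=cv2.imread('pics/w18.png'); d=np.load('w18.npy'); W=cloud('wrist',d,st)
red=(im[:,:,2].astype(int)-im[:,:,1]>60)
m=np.zeros_like(red); m[180:230,250:275]=red[180:230,250:275]; P=W[m]; t=P[P[:,2]>176]; print('handle top',len(P),len(t),t.min(0).round(1),t.max(0).round(1),t.mean(0).round(1),cv2.minAreaRect(t[:,:2].astype(np.float32)))
Q=W[165:250,215:305].reshape(-1,3); b=Q[(Q[:,2]>30)&(Q[:,2]<50)]; print('tray rim',cv2.minAreaRect(b[:,:2].astype(np.float32)),np.median(b[:,2]))
h=Q[(Q[:,2]>120)&(Q[:,2]<152)&(Q[:,0]>470)]; print('hook',len(h),h.mean(0).round(1),h.min(0).round(1),h.max(0).round(1),cv2.minAreaRect(h[:,:2].astype(np.float32)))
# knob
K=W[75:165,85:175].reshape(-1,3); k=K[(K[:,2]>90)&(K[:,2]<108)]; print('knob',len(k),cv2.minAreaRect(k[:,:2].astype(np.float32)),np.percentile(k[:,2],95)); c=K[(K[:,2]>55)&(K[:,2]<64)]; print('console',cv2.minAreaRect(c[:,:2].astype(np.float32)))
for nm,uv in dict(white=(143,142),green=(113,143)).items(): print(nm,W[uv[1],uv[0]].round(1))
cv2.imwrite('pics/w18k.png',cv2.resize(im[75:170,80:175],None,fx=6,fy=6,interpolation=cv2.INTER_CUBIC))
cv2.imwrite('pics/w18b.png',cv2.resize(im[160:260,210:310],None,fx=6,fy=6,interpolation=cv2.INTER_CUBIC))
E
```

```text
handle top 8 8 [439.3 358.9 181.4] [457.  366.  183.9] [447.  362.5 182.1] ((448.14794921875, 362.4265441894531), (6.704830169677734, 17.78326988220215), 88.82787322998047)
tray rim ((494.6060485839844, 362.18963623046875), (90.9676284790039, 110.53101348876953), 0.8828139305114746) 42.28035006906043
hook 998 [488.9 361.8 141. ] [470.1 343.9 126.2] [517.8 380.4 152. ] ((493.6441650390625, 362.38092041015625), (47.73630905151367, 36.04483413696289), 1.3559378385543823)
knob 469 ((377.6478271484375, 180.16848754882812), (41.93809509277344, 14.332417488098145), 44.343082427978516) 99.83332901283907
console ((377.1485595703125, 179.30087280273438), (89.95381927490234, 80.37899017333984), 3.5825695991516113)
white [401.8 201.6  61.1]
green [404.2 160.1  61. ]
```

View pics/w18b.png

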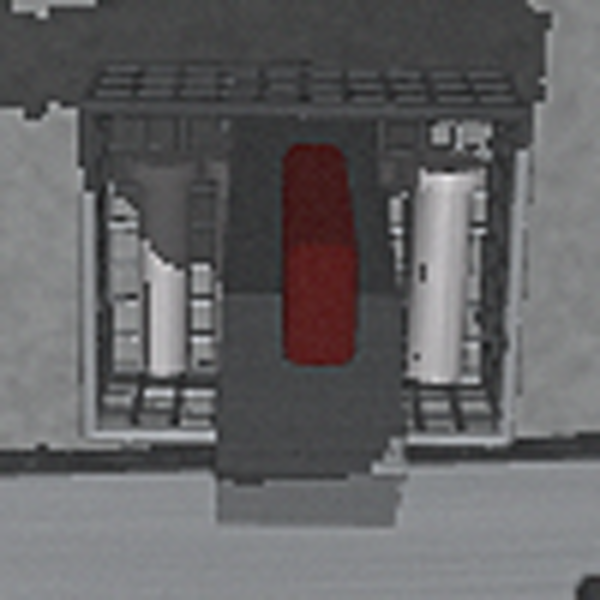

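View pics/w18k.png

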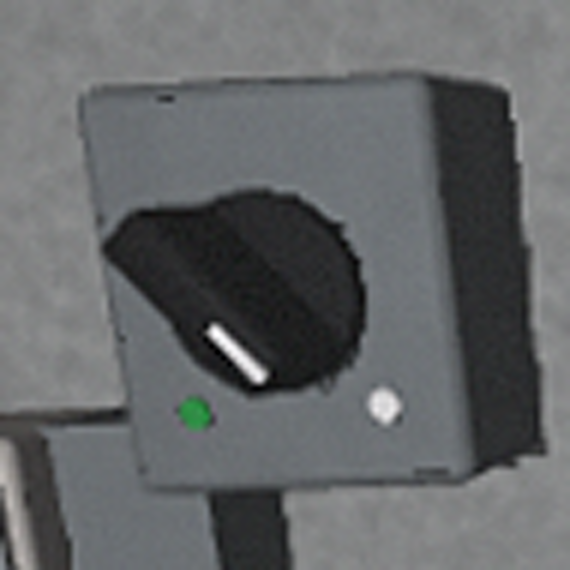

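```bash
python3 - <<'E'
from ik import *
yaw=np.radians(1.2); Q=mk((0,0,-1),(-np.sin(yaw),np.cos(yaw),0))
plan([((448.7,362.4,215),Q),((448.7,362.4,145),Q)])
E
```

```text
[0.86, 2.76, 8.55, 0.2, 0.1, 0.7] rows>=1.4
[0.87, 2.74, 15.55, 0.2, 0.1, 0.7] rows>=1.1
```

Request:
move_arm(
  targets=[
    [0.9,2.8,4,0.2,0.1,0.7,0],
    [0.9,2.8,8.5,0.2,0.1,0.7,0],
    [0.9,2.8,8.5,0.2,0.1,0.7,0],
    [0.9,2.8,8.5,0.2,0.1,0.7,0],
    [0.9,2.8,8.5,0.2,0.1,0.7,0],
  ],
)

```text
clock: 48.95
position: [449.5, 364.6, 217.8]
ee_rot: [0.699, 0.715, 0.002, -0.0]
contact_force: [0.3, 1.3, 0.5]
gripper_width: 85.5
```

```bash
python3 log.py; python3 - <<'E'
from ik import *
yaw=np.radians(1.2); Q=mk((0,0,-1),(-np.sin(yaw),np.cos(yaw),0))
plan([((448.7,362.4,145),Q)])
st,im,d=snap('wrist'); cv2.imwrite('pics/w19.png',im); W=cloud('wrist',d,st)
red=(im[:,:,2].astype(int)-im[:,:,1]>60)&(W[:,:,2]>177)&(abs(W[:,:,0]-449)<25)&(abs(W[:,:,1]-362)<20); t=W[red]; print(len(t),t.min(0),t.max(0),cv2.minAreaRect(t[:,:2].astype(np.float32)))
E
```

```text
t 48.95 j [ 0.961  0.315 -0.132  0.    -1.12  -2.511] p [449.5 364.6 217.8] R [[-0.022, 1.0, 0.002], [1.0, 0.022, 0.003], [0.003, 0.003, -1.0]] F [0.3 1.3 0.5] w 85.5
[-0.24, -0.11, 7.28, 0.1, -0.2, 0.1] rows>=1.2
71 [438.54625655 358.05897464 181.50710805] [455.39274155 364.82076202 183.65059035] ((446.9473876953125, 361.4565124511719), (16.862852096557617, 6.686068534851074), 0.6340106129646301)
```

View pics/w19.png

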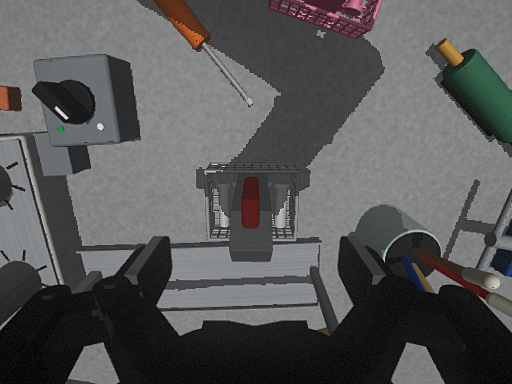

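Request:
move_arm(
  targets=[
    [-0.2,-0.1,3,0,0,0,0],
    [-0.25,-0.1,6,0,0,0,0],
    [-0.25,-0.1,7.2,0,0,0,0],
    [-0.25,-0.1,7.2,0,0,0,0],
    [-0.25,-0.1,7.2,0,0,0,0],
    [-0.25,-0.1,7.2,0,0,0,255],
    [-0.25,-0.1,7.2,0,0,0,255],
    [-0.25,-0.1,7.2,0,0,0,255],
    [-0.25,-0.1,7.2,0,0,0,255],
    [-0.25,-0.1,7.2,0,0,0,255],
    [-0.25,-0.1,7.2,0,0,0,255],
    [-0.25,-0.1,7.2,0,0,0,255],
  ],
)

```text
clock: 50.5
position: [447.8, 361.3, 143.2]
ee_rot: [0.699, 0.715, -0.0, -0.0]
contact_force: [-0.1, 0.1, 0.4]
gripper_width: 11.6
```

```bash
python3 log.py; python3 - <<'E'
from h import *
d=np.load('top17.npy'); C=cloud('top',d); P=C[180:215,70:112].reshape(-1,3); b=P[(P[:,2]>60)]; print('brushes',b.min(0).round(0),b.max(0).round(0)); 
for z0,z1 in((60,110),(110,200)): q=b[(b[:,2]>z0)&(b[:,2]<z1)]; print(z0,q.min(0).round(0),q.max(0).round(0),q.mean(0).round(0))
E
```

```text
t 50.5 j [ 0.96   0.38  -0.239 -0.    -0.954 -2.509] p [447.8 361.3 143.2] R [[-0.022, 1.0, -0.001], [1.0, 0.022, -0.001], [-0.001, -0.001, -1.0]] F [-0.1  0.1  0.4] w 11.6
brushes [218. -17.  60.] [ 574.  575. 1695.]
60 [501. 505.  60.] [567. 573. 108.] [530. 533.  86.]
110 [494. 498. 111.] [574. 575. 197.] [535. 542. 160.]
```

Handle gripped, with an opening of 11.6 mm against the 12 mm bar. I'll lift and bring it up short of the rail to check heights.

Request:
move_arm(
  targets=[
    [0,0,-2,0,0,0,255],
    [0,0,-4.5,0,0,0,255],
    [0,0,-7,0,0,-1,255],
    [0,0,-9,0,0,-2.3,255],
    [-0.3,2,-9,0,0,-2.3,255],
    [-0.5,4.5,-9,0,0,-2.3,255],
    [-0.6,6.5,-9,0,0,-2.3,255],
    [-0.6,6.5,-9,0,0,-2.3,255],
    [-0.6,6.5,-9,0,0,-2.3,255],
    [-0.6,6.5,-9,0,0,-2.3,255],
  ],
)

```text
clock: 51.75
position: [512.5, 356.5, 232.7]
ee_rot: [0.685, 0.729, -0.001, -0.0]
contact_force: [-0.2, 0.6, -1.8]
gripper_width: 11.0
```

```bash
python3 log.py; python3 - <<'E'
from h import *
import pickle
for n in ['wrist','scene','top']:
    st,im,d=snap(n); cv2.imwrite(f'pics/{n}20.png',im); np.save(n+'20.npy',d)
    if n=='wrist': pickle.dump(st,open('st20.pkl','wb'))
    if n=='scene': cv2.imwrite('pics/scene20c.png',cv2.resize(im[130:260,250:420],None,fx=4.5,fy=4.5,interpolation=cv2.INTER_CUBIC))
E
```

```text
t 51.75 j [ 0.867  0.384  0.01  -0.    -1.199 -2.375] p [512.5 356.5 232.7] R [[-0.062, 0.998, -0.002], [0.998, 0.062, -0.001], [-0.001, -0.002, -1.0]] F [-0.2  0.6 -1.8] w 11.0
```

View pics/wrist20.png

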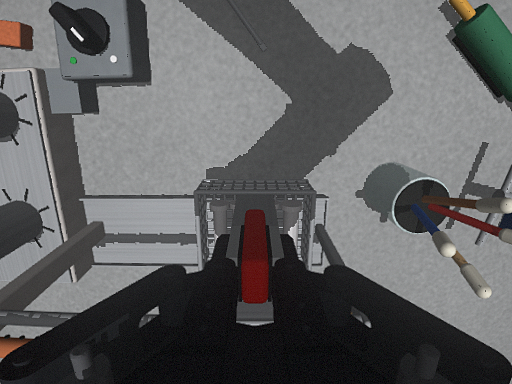

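View pics/scene20c.png

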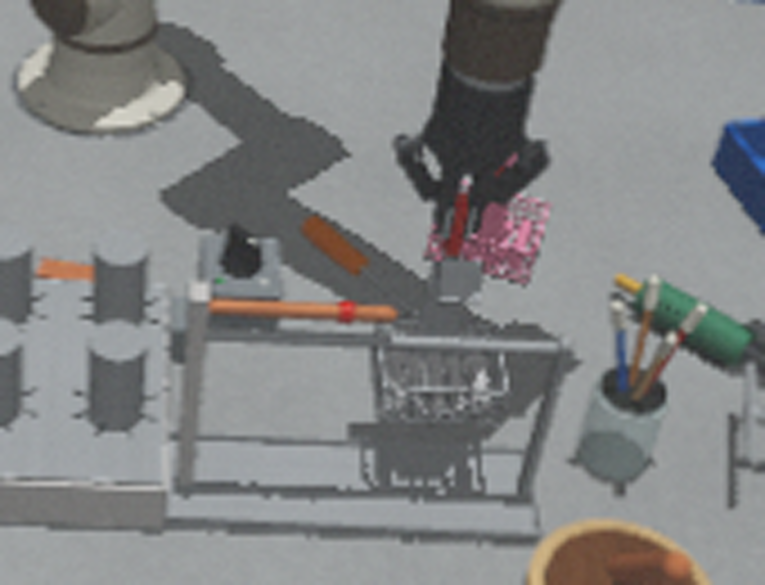

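```bash
python3 - <<'E'
from h import *
C=cloud('scene',np.load('scene20.npy')); P=C[150:260,280:400].reshape(-1,3)
for y in (320,380,400):
    b=P[(abs(P[:,1]-y)<12)&(P[:,2]>175)&(P[:,2]<205)&(P[:,0]>585)&(P[:,0]<640)]; print('rail scene',y,len(b),b.mean(0).round(1) if len(b) else '')
b=P[(P[:,2]>212)&(P[:,2]<232)&(P[:,0]>590)&(P[:,0]<640)&(P[:,1]<310)&(P[:,1]>160)]; print('pipe',len(b),b.mean(0).round(1),b[:,1].min(),b[:,1].max())
im=cv2.imread('pics/scene20.png'); r=(im[:,:,2]>140)&(im[:,:,1]<60)&(C[:,:,0]>580)&(C[:,:,0]<650)&(C[:,:,2]>200)&(C[:,:,2]<245); b=C[r]; v,u=np.nonzero(r); print('ring scene',len(b),b.mean(0).round(1),u.mean(),v.mean())
o,vv=ray('scene',[(u.mean(),v.mean())]); print('ring ray at z 222',atz('scene',[(u.mean(),v.mean())],222))
h=P[(P[:,2]>205)&(P[:,2]<245)&(P[:,0]>520)&(P[:,0]<600)&(P[:,1]>330)&(P[:,1]<390)]; print('hook',len(h),h.min(0).round(1),h.max(0).round(1),h.mean(0).round(1))
C=cloud('top',np.load('top20.npy')); P=C[150:230,110:215].reshape(-1,3)
for y in (320,395,415):
    b=P[(abs(P[:,1]-y)<12)&(P[:,2]>180)&(P[:,2]<206)&(P[:,0]>585)&(P[:,0]<640)]; print('rail top',y,len(b),b.mean(0).round(1) if len(b) else '')
E
```

```text
rail scene 320 19 [613.2 320.4 189.7]
rail scene 380 22 [607.8 382.2 190.5]
rail scene 400 19 [607.8 400.  189.9]
pipe 148 [618.9 234.4 222.6] 161.5160573057945 303.2843558896255
ring scene 6 [616.9 264.1 224.8] 326.5 198.66666666666666
ring ray at z 222 [[613.85377784 264.38745659 222.        ]]
hook 125 [520.5 340.5 206.8] [584.5 377.5 241.8] [557.4 358.2 226.8]
rail top 320 27 [608.4 319.4 195.1]
rail top 395 14 [604.4 389.  194.5]
rail top 415 0
```

Request:
move_arm(
  targets=[
    [-0.1,2,0,0,0,0,255],
    [-0.2,4,0,0,0,0,255],
    [-0.3,5.1,0,0,0,0,255],
    [-0.3,5.1,0,0,0,0,255],
    [-0.3,5.1,0,0,0,0,255],
  ],
)

```text
clock: 52.52
position: [563.5, 356.8, 233.0]
ee_rot: [0.685, 0.729, -0.001, -0.0]
contact_force: [-0.5, -0.2, -1.5]
gripper_width: 11.8
```

```bash
python3 log.py; python3 - <<'E'
from h import *
for n in ['scene']:
    st,im,d=snap(n); C=cloud(n,d)
    cv2.imwrite('pics/scene21c.png',cv2.resize(im[150:240,300:400],None,fx=6,fy=6,interpolation=cv2.INTER_CUBIC))
E
```

```text
t 52.525 j [ 0.806  0.457  0.126 -0.    -1.242 -2.315] p [563.5 356.8 233. ] R [[-0.062, 0.998, -0.001], [0.998, 0.062, -0.001], [-0.001, -0.001, -1.0]] F [-0.5 -0.2 -1.5] w 11.8
```

View pics/scene21c.png

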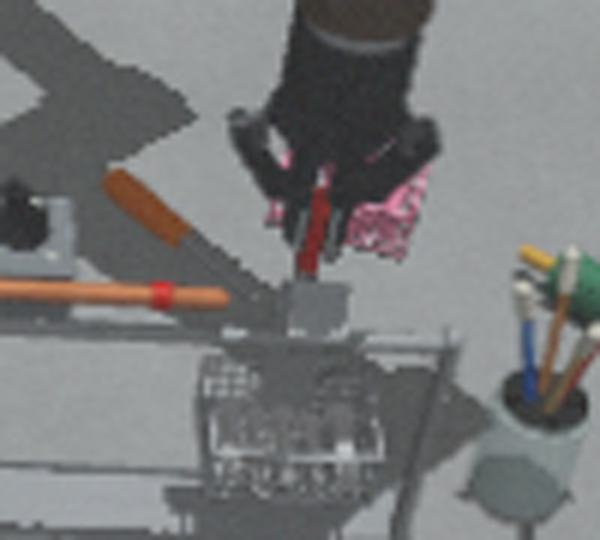

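The hook is over the open part of the rail (crop 318,335) and clear of the pipe's end at 228. I'll lower it.

Request:
move_arm(
  targets=[
    [0,0,1,0,0,0,255],
    [0,0,2,0,0,0,255],
    [0,0,2.8,0,0,0,255],
    [0,0,3.4,0,0,0,255],
    [0,0,3.4,0,0,0,255],
    [0,0,3.4,0,0,0,255],
  ],
)

```text
clock: 53.32
position: [564.3, 356.9, 199.4]
ee_rot: [0.685, 0.729, -0.0, 0.0]
contact_force: [-0.2, 0.0, -2.5]
gripper_width: 11.6
```

```bash
python3 log.py
```

```text
t 53.325 j [ 0.806  0.479  0.077  0.    -1.169 -2.315] p [564.3 356.9 199.4] R [[-0.062, 0.998, -0.0], [0.998, 0.062, -0.0], [-0.0, -0.0, -1.0]] F [-0.2  0.  -2.5] w 11.6
```

Request:
move_arm(
  targets=[
    [0,0,0.3,0,0,0,255],
    [0,0,0.45,0,0,0,255],
    [0,0,0.45,0,0,0,255],
    [0,0,0.45,0,0,0,255],
  ],
)

```text
clock: 53.82
position: [564.4, 357.1, 197.7]
ee_rot: [0.685, 0.729, 0.001, 0.001]
contact_force: [-4.1, -0.9, 6.0]
gripper_width: 11.3
```

```bash
python3 log.py; python3 - <<'E'
from h import *
p,r=pose(); s=(356.9+2.8-264)/.998; print('slide',s); plan([(p+np.array([.061,-.998,0])*s,None)])
E
```

```text
t 53.825 j [ 8.060e-01  4.790e-01  7.200e-02  1.000e-03 -1.162e+00 -2.315e+00] p [564.4 357.1 197.7] R [[-0.062, 0.998, 0.002], [0.998, 0.062, 0.001], [0.001, 0.002, -1.0]] F [-4.1 -0.9  6. ] w 11.3
slide 95.89178356713425
[-9.59, -0.01, -0.01, 0.0, 0.0, 0.0] rows>=1.5
```

Request:
move_arm(
  targets=[
    [0,-0.15,-0.1,0,0,0,255],
    [0,-0.3,-0.1,0,0,0,255],
    [0,-0.3,0.1,0,0,0,255],
    [0,-0.3,0.1,0,0,0,255],
    [0,-0.3,0.1,0,0,0,255],
  ],
)

```text
clock: 54.45
position: [561.8, 356.8, 195.1]
ee_rot: [0.685, 0.729, 0.001, 0.001]
contact_force: [-1.2, 0.0, 6.1]
gripper_width: 11.3
```

```bash
python3 log.py
```

```text
t 54.45 j [ 8.090e-01  4.770e-01  6.300e-02  1.000e-03 -1.155e+00 -2.318e+00] p [561.8 356.8 195.1] R [[-0.062, 0.998, 0.002], [0.998, 0.062, 0.0], [0.0, 0.002, -1.0]] F [-1.2  0.   6.1] w 11.3
```

Request:
move_arm(
  targets=[
    [0,0,-0.15,0,0,0,255],
    [-1,0,-0.15,0,0,0,255],
    [-2.5,0,-0.15,0,0,0,255],
    [-4,0,-0.15,0,0,0,255],
    [-5.5,0,-0.15,0,0,0,255],
    [-7,0,-0.15,0,0,0,255],
    [-8.5,0,-0.15,0,0,0,255],
    [-9.3,0,-0.15,0,0,0,255],
    [-9.3,0,-0.15,0,0,0,255],
    [-9.3,0,-0.15,0,0,0,255],
  ],
)

```text
clock: 55.7
position: [567.3, 262.3, 195.6]
ee_rot: [0.685, 0.728, -0.001, 0.001]
contact_force: [5.3, -0.4, 3.8]
gripper_width: 11.2
```

```bash
python3 log.py; python3 - <<'E'
from h import *
for n in ['scene','top','wrist']:
    st,im,d=snap(n); cv2.imwrite(f'pics/{n}22.png',im); np.save(n+'22.npy',d)
    if n=='scene': cv2.imwrite('pics/scene22c.png',cv2.resize(im[150:240,270:390],None,fx=6,fy=6,interpolation=cv2.INTER_CUBIC))
    if n=='top': cv2.imwrite('pics/top22c.png',cv2.resize(im[140:220,110:220],None,fx=6,fy=6,interpolation=cv2.INTER_CUBIC))
    r=arm.tip_of('basket_hook',n); q=arm.tip_of('mark',n); print(n,r[:3],q[:3])
E
```

```text
t 55.7 j [ 6.930e-01  4.110e-01 -4.400e-02  2.000e-03 -1.118e+00 -2.204e+00] p [567.3 262.3 195.6] R [[-0.061, 0.998, -0.0], [0.998, 0.061, -0.003], [-0.003, -0.0, -1.0]] F [ 5.3 -0.4  3.8] w 11.2
scene [{'uv': [323.6, 204.4], 'score': 0.62}] [{'uv': [277.4, 199.4], 'score': 0.64}]
top [{'uv': [163.7, 165.0], 'score': 0.85}, {'uv': [110.4, 282.5], 'score': 0.85}, {'uv': [131.6, 167.5], 'score': 0.7}] [{'uv': [226.7, 210.5], 'score': 0.54}, {'uv': [336.1, 202.8], 'score': 0.37}]
wrist [{'uv': [255.7, 312.9], 'score': 0.66}] []
```

View pics/scene22c.png

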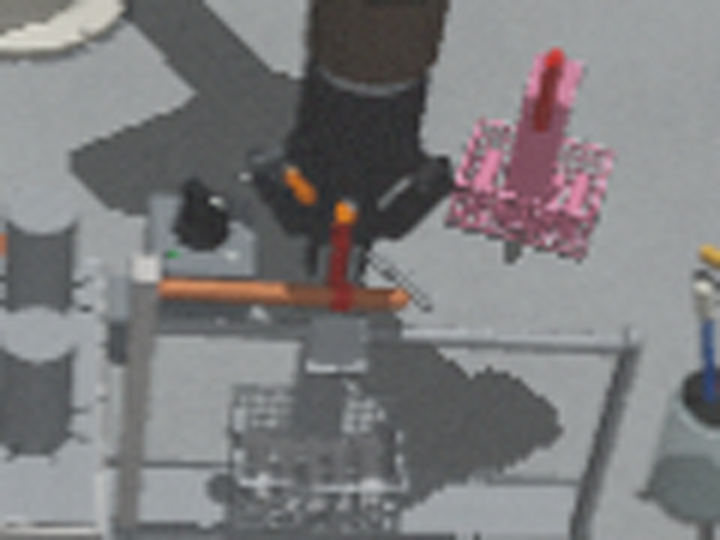

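View pics/wrist22.png

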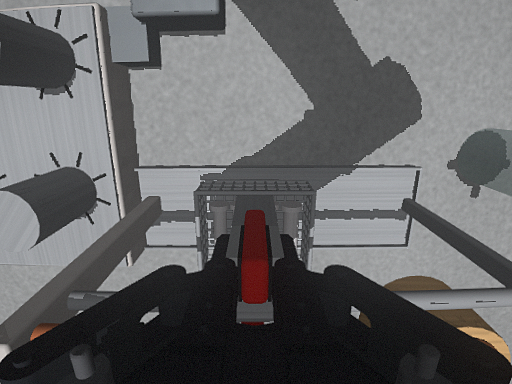

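```bash
python3 - <<'E'
from h import *
print(proj('scene',[(614.5,264,221),(614.5,264,198.5),(612,264+18,198),(616,264-18,198),(627,246,183),(625,282,183)]).round(1))
C=cloud('scene',np.load('scene22.npy')); P=C[195:225,305:350].reshape(-1,3)
h=P[(P[:,2]>172)&(P[:,2]<206)&(P[:,0]>612)&(P[:,0]<650)]
for z0,z1 in ((178,187),(187,196),(196,206)):
    q=h[(h[:,2]>z0)&(h[:,2]<z1)&(abs(h[:,1]-265)<30)]; print(z0,len(q),np.percentile(q[:,1],[2,98]).round(1),q[:,0].mean().round(1),q[:,0].max().round(1))
E
```

```text
[[326.4 199. ]
 [325.7 203.3]
 [330.4 203.4]
 [320.9 203.3]
 [320.4 208.1]
 [329.9 208.6]]
178 35 [241.8 282.6] 631.4 641.2
187 49 [236.1 292.5] 622.1 633.8
196 20 [246.2 282.9] 616.5 622.5
```

Request:
move_arm(
  targets=[
    [-0.1,0.1,0,0,0,0,255],
    [-0.15,0.1,0.05,0,0,0,255],
    [-0.15,0.1,0.05,0,0,0,255],
    [-0.15,0.1,0.05,0,0,0,255],
  ],
)

```text
clock: 56.65
position: [567.8, 262.1, 195.1]
ee_rot: [0.685, 0.729, -0.001, 0.0]
contact_force: [2.2, -0.5, 5.5]
gripper_width: 11.5
```

```bash
python3 log.py
```

```text
t 56.65 j [ 6.910e-01  4.120e-01 -4.400e-02  1.000e-03 -1.117e+00 -2.200e+00] p [567.8 262.1 195.1] R [[-0.062, 0.998, -0.001], [0.998, 0.062, -0.001], [-0.001, -0.001, -1.0]] F [ 2.2 -0.5  5.5] w 11.5
```

Request:
move_arm(
  targets=[
    [0,0,0,0,0,0,180],
    [0,0,0,0,0,0,150],
    [0,0,0,0,0,0,150],
    [0,0,0,0,0,0,120],
    [0,0,-2,0,0,0,120],
    [0,0,-5,0,0,0,120],
    [0,0,-9,0,0,0,120],
    [0,0,-12,0,0,0,120],
    [0,0,-12,0,0,0,120],
    [0,0,-12,0,0,0,120],
  ],
)

```text
clock: 57.9
position: [567.3, 262.3, 313.5]
ee_rot: [0.685, 0.729, -0.001, -0.001]
contact_force: [-0.5, -0.4, -1.4]
gripper_width: 45.1
```

```bash
python3 log.py; python3 - <<'E'
from h import *
import pickle
for n in ['scene','wrist']:
    st,im,d=snap(n); cv2.imwrite(f'pics/{n}23.png',im); np.save(n+'23.npy',d)
    if n=='scene': cv2.imwrite('pics/scene23c.png',cv2.resize(im[150:240,270:390],None,fx=6,fy=6,interpolation=cv2.INTER_CUBIC))
    if n=='wrist': pickle.dump(st,open('st23.pkl','wb'))
E
```

```text
t 57.9 j [ 6.910e-01  3.450e-01  1.520e-01 -1.000e-03 -1.381e+00 -2.200e+00] p [567.3 262.3 313.5] R [[-0.061, 0.998, -0.003], [0.998, 0.061, -0.001], [-0.001, -0.003, -1.0]] F [-0.5 -0.4 -1.4] w 45.1
```

View pics/scene23c.png

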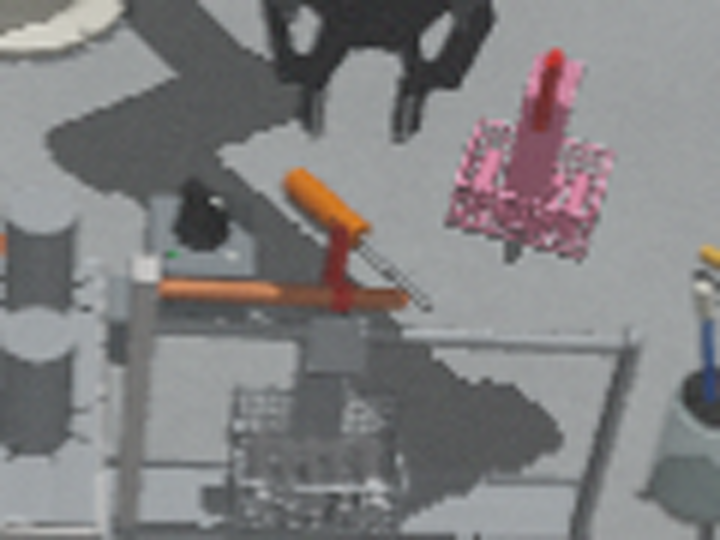

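View pics/wrist23.png

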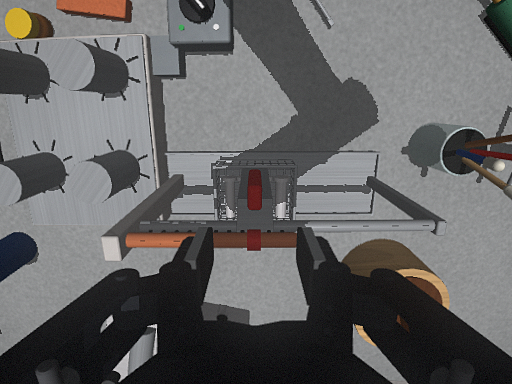

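The basket now hangs by itself. In the wrist view the handle (254,190), hook (256,213) and red ring (254,240) line up. I'll measure the alignment.

```bash
python3 - <<'E'
from h import *
import pickle
st=pickle.load(open('st23.pkl','rb')); im=cv2.imread('pics/wrist23.png'); W=cloud('wrist',np.load('wrist23.npy'),st)
red=(im[:,:,2].astype(int)-im[:,:,1]>45)&(im[:,:,1]<50)
m=red.copy(); m[:]=False; m[228:252,244:266]=red[228:252,244:266]; t=W[m]; t=t[t[:,2]>215]; print('ring',len(t),t.min(0).round(1),t.max(0).round(1),t.mean(0).round(1))
m[:]=False; m[165:212,244:266]=red[165:212,244:266]; t=W[m]; 
for a,b in ((170,190),(190,210),(210,225),(228,245)):
    q=t[(t[:,2]>a)&(t[:,2]<b)]; print('handle',a,len(q),q.mean(0).round(1) if len(q) else '', np.ptp(q,axis=0).round(1) if len(q) else '')
q=W[205:232,225:290].reshape(-1,3); h=q[(q[:,2]>175)&(q[:,2]<206)&(q[:,0]>585)&(q[:,0]<612)&(abs(q[:,1]-264)<30)]; print('hook leg',len(h),h.min(0).round(1),h.max(0).round(1),h.mean(0).round(1))
b=W[150:230,205:305].reshape(-1,3); b=b[(b[:,2]>75)&(b[:,2]<105)]; print('tray',cv2.minAreaRect(b[:,:2].astype(np.float32)),np.percentile(b[:,2],[5,50,95]))
s=W[205:235,110:200].reshape(-1,3); 
yaw=np.radians(1); print()
E
```

```text
ring 271 [496.5 257.4 220.2] [618.6 269.5 455.6] [608.2 263.4 229.5]
handle 170 9 [558.1 260.  180.7] [ 1.7  9.6 14.4]
handle 190 7 [558.2 263.1 200.4] [ 1.4 10.3 16.7]
handle 210 9 [557.9 260.6 215.1] [1.1 7.9 9.3]
handle 228 337 [567.7 261.8 234.4] [21.1 11.6  4.8]
hook leg 1039 [591.4 234.5 182.6] [612.  293.9 204.1] [603.6 264.9 193.5]
tray ((609.6150512695312, 264.3716125488281), (80.51421356201172, 110.65023803710938), 3.567654848098755) [76.72059708 94.09826529 96.0986748 ]
```

```bash
python3 - <<'E'
from ik import *
a=np.radians(133.5)
def Qk(t): t=a-np.radians(t); return mk((0,0,-1),(np.cos(t),np.sin(t),0))
j=arm.read_state()['joints']
for P,t in [((377.5,179.8,200),0),((377.5,179.8,73),0),((377.5,179.8,73),40),((377.5,179.8,73),78)]:
    print(P,t,[x.round(2).tolist() if hasattr(x,'round') else x for x in ik(np.array(P),Qk(t),j)])
plan([((377.5,179.8,200),Qk(0))])
E
```

```text
(377.5, 179.8, 200) 0 [[0.84, 0.05, -0.51, -0.0, -1.0, -1.65], 0.0]
(377.5, 179.8, 73) 0 [[0.84, 0.24, -0.69, -0.0, -0.64, -1.65], 0.0]
(377.5, 179.8, 73) 40 [[0.84, 0.24, -0.69, -0.0, -0.64, -2.35], 0.0]
(377.5, 179.8, 73) 78 [[0.84, 0.24, -0.69, -0.0, -0.64, -3.01], 0.0]
[-7.03, -19.41, 11.38, -0.2, 0.0, -40.0] rows>=3.8
```

Request:
move_arm(
  targets=[
    [-1.5,-5,-1,0,0,-10,60],
    [-4,-10,0,0,0,-20,60],
    [-6,-15,4,0,0,-30,60],
    [-7,-19.4,8,0,0,-40,60],
    [-7,-19.4,11,0,0,-40,60],
    [-7,-19.4,11,0,0,-40,60],
    [-7,-19.4,11,0,0,-40,60],
    [-7,-19.4,11,0,0,-40,60],
  ],
)

```text
clock: 59.0
position: [379.6, 181.4, 205.9]
ee_rot: [0.395, 0.919, 0.001, 0.0]
contact_force: [0.2, 0.2, -0.1]
gripper_width: 65.2
```

```bash
python3 log.py; python3 - <<'E'
from ik import *
st,im,d=snap('wrist'); cv2.imwrite('pics/w24.png',im); W=cloud('wrist',d,st).reshape(-1,3)
k=W[(W[:,2]>95)&(W[:,2]<103)&(np.hypot(W[:,0]-378,W[:,1]-180)<35)]; print('knob top',len(k),cv2.minAreaRect(k[:,:2].astype(np.float32)))
E
```

```text
t 59.0 j [ 0.835  0.053 -0.499  0.    -1.018 -1.647] p [379.6 181.4 205.9] R [[-0.689, 0.725, 0.001], [0.725, 0.689, 0.001], [-0.0, 0.001, -1.0]] F [ 0.2  0.2 -0.1] w 65.2
knob top 652 ((377.5753479003906, 178.36917114257812), (41.25902557373047, 13.031387329101562), 43.173980712890625)
```

View pics/w24.png

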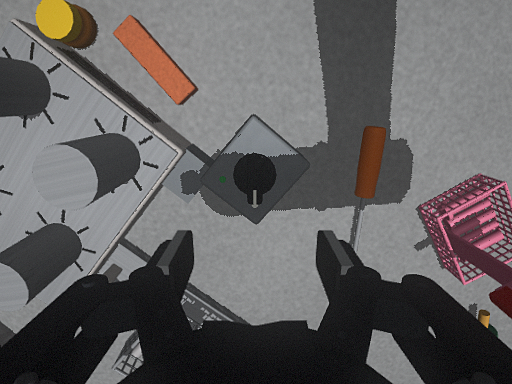

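Request:
move_arm(
  targets=[
    [0,-0.3,4,0,0,0,60],
    [0,-0.3,8,0,0,0,60],
    [0,-0.3,11.5,0,0,0,60],
    [0,-0.3,13.2,0,0,0,60],
    [0,-0.3,13.2,0,0,0,60],
    [0,-0.3,13.2,0,0,0,60],
  ],
)

```text
clock: 59.8
position: [377.1, 179.1, 73.7]
ee_rot: [0.394, 0.919, 0.0, 0.0]
contact_force: [0.2, 0.8, 0.1]
gripper_width: 65.6
```

```bash
python3 log.py
```

```text
t 59.8 j [ 0.836  0.238 -0.692  0.    -0.64  -1.647] p [377.1 179.1  73.7] R [[-0.689, 0.725, 0.001], [0.725, 0.689, 0.001], [-0.0, 0.001, -1.0]] F [0.2 0.8 0.1] w 65.6
```

Request:
move_arm(
  targets=[
    [0,0,0,0,0,0,255],
    [0,0,0,0,0,0,255],
    [0,0,0,0,0,0,255],
    [0,0,0,0,0,0,255],
    [0,0,0,0,0,0,255],
    [0,0,0,0,0,10,255],
    [0,0,0,0,0,20,255],
    [0,0,0,0,0,30,255],
    [0,0,0,0,0,40,255],
    [0,0,0,0,0,50,255],
    [0,0,0,0,0,60,255],
    [0,0,0,0,0,68,255],
    [0,0,0,0,0,75,255],
    [0,0,0,0,0,78,255],
    [0,0,0,0,0,78,255],
    [0,0,0,0,0,78,255],
  ],
)

```text
clock: 61.8
position: [376.7, 179.6, 73.4]
ee_rot: [0.885, 0.466, 0.001, -0.001]
contact_force: [-2.8, 2.5, 5.2]
gripper_width: 13.2
```

```bash
python3 log.py; python3 -c "
from h import *
print(arm.read_state()['wrist_torque'])"
```

```text
t 61.8 j [ 8.370e-01  2.380e-01 -6.920e-01 -1.000e-03 -6.390e-01 -3.009e+00] p [376.7 179.6  73.4] R [[0.566, 0.824, 0.001], [0.824, -0.566, 0.002], [0.002, -0.0, -1.0]] F [-2.8  2.5  5.2] w 13.2
[ 0.69980055  0.85857188 -0.08355266]
```

Knob turned with the gripper, 78° in all. I'll release and rise straight up.

Request:
move_arm(
  targets=[
    [0,0,0,0,0,0,60],
    [0,0,0,0,0,0,60],
    [0,0,0,0,0,0,60],
    [0,0,-4,0,0,0,60],
    [0,0,-9,0,0,0,60],
    [0,0,-14,0,0,0,60],
    [0,0,-18,0,0,0,60],
    [0,0,-18,0,0,0,60],
  ],
)

```text
clock: 62.8
position: [377.7, 179.6, 255.9]
ee_rot: [0.885, 0.466, 0.003, -0.001]
contact_force: [0.2, -0.4, -1.4]
gripper_width: 65.4
```

```bash
python3 log.py; python3 - <<'E'
from h import *
import pickle
for n in ['wrist','scene']:
    st,im,d=snap(n); cv2.imwrite(f'pics/{n}25.png',im)
    if n=='wrist':
        W=cloud('wrist',d,st).reshape(-1,3); k=W[(W[:,2]>95)&(W[:,2]<103)&(np.hypot(W[:,0]-378,W[:,1]-180)<35)]; print('knob top',len(k),cv2.minAreaRect(k[:,:2].astype(np.float32)))
cv2.imwrite('pics/scene25c.png',cv2.resize(im[140:250,220:400],None,fx=4.4,fy=4.4,interpolation=cv2.INTER_CUBIC))
E
```

```text
t 62.8 j [ 8.360e-01 -1.000e-03 -4.210e-01  1.000e-03 -1.144e+00 -3.009e+00] p [377.7 179.6 255.9] R [[0.566, 0.825, 0.005], [0.825, -0.566, 0.004], [0.006, 0.002, -1.0]] F [ 0.2 -0.4 -1.4] w 65.4
knob top 475 ((377.4991760253906, 179.46334838867188), (13.928783416748047, 41.20539855957031), 55.059417724609375)
```

View pics/wrist25.png

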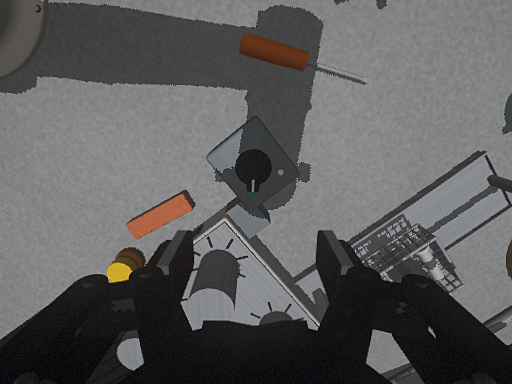

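View pics/scene25c.png

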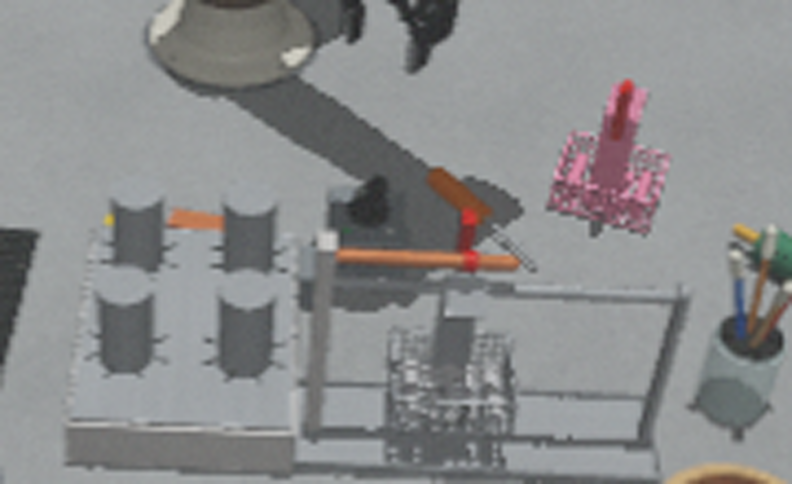

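```bash
python3 - <<'E'
from h import *
st,im,d=snap('scene'); C=cloud('scene',d)
cv2.imwrite('pics/s26c.png',cv2.resize(im[180:240,280:350],None,fx=10,fy=9,interpolation=cv2.INTER_CUBIC))
P=C[185:225,305:350].reshape(-1,3); h=P[(P[:,2]>172)&(P[:,2]<206)&(P[:,0]>612)&(P[:,0]<650)]
for z0,z1 in ((178,187),(187,196),(196,206)):
    q=h[(h[:,2]>z0)&(h[:,2]<z1)&(abs(h[:,1]-265)<30)]; print(z0,len(q),np.percentile(q[:,1],[2,98]).round(1),q[:,0].mean().round(1),q[:,0].max().round(1))
st,im,d=snap('top'); cv2.imwrite('pics/t26c.png',cv2.resize(im[145:265,100:285],None,fx=4.2,fy=4.2,interpolation=cv2.INTER_CUBIC)); C=cloud('top',d)
np.save('t26.npy',d)
red=(im[:,:,2].astype(int)-im[:,:,1]>70)&(im[:,:,1]<60); m=np.zeros_like(red); m[155:200,150:180]=red[155:200,150:180]; t=C[m]; print('red',len(t)); q=t[(t[:,0]<595)]; print('handle',q.mean(0).round(1),q.max(0).round(1)); 
for n,(x,y) in dict(A=(591,71),B=(598.4,-38),C=(461.4,63),D=(468,-46.3)).items():
    P=C.reshape(-1,3); q=P[(abs(P[:,2]-145)<12)&(np.hypot(P[:,0]-x,P[:,1]-y)<32)]; print(n,len(q),q.mean(0).round(1) if len(q) else '')
P=C[150:205,140:185].reshape(-1,3); b=P[(P[:,2]>80)&(P[:,2]<108)]; print('tray',cv2.minAreaRect(b[:,:2].astype(np.float32)),np.median(b[:,2]))
E
```

```text
178 29 [242.3 282.7] 631.3 639.3
187 44 [235.8 292.3] 622.4 630.7
196 27 [244.5 286.2] 617.8 625.0
red 34
handle [567.6 258.2 234.2] [577.1 261.4 239.9]
A 189 [590.2  72.1 145.3]
B 191 [599.6 -38.2 145.4]
C 199 [463.5  62.  145.5]
D 196 [470.1 -46.4 145. ]
tray ((615.3743896484375, 266.00506591796875), (91.23811340332031, 108.3894271850586), 4.1481614112854) 94.08118388306411
```

View pics/s26c.png

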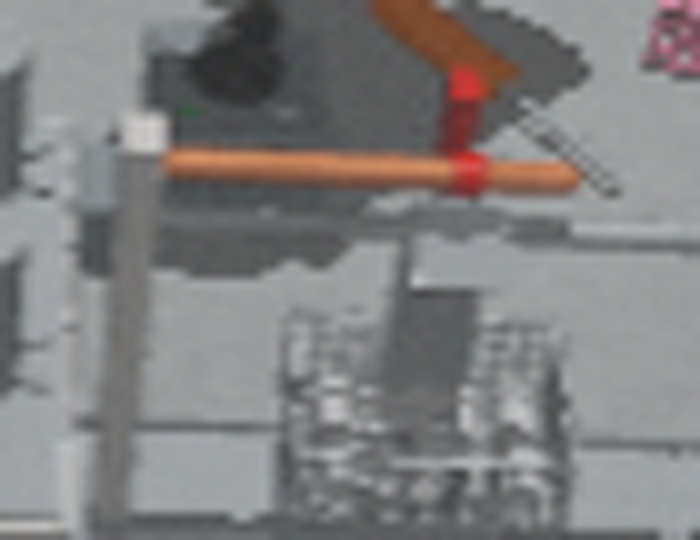

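View pics/t26c.png

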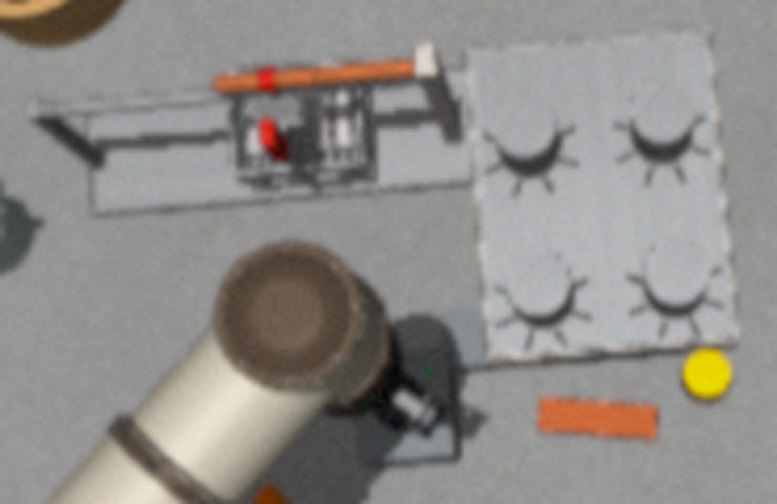

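All checks agree: four cups at z ≈ 145, within about 2.5 mm of their pegs, the basket hanging level below the ring, and the knob at the green dot. The arm is clear, so I'm handing in.

```bash
python3 -c "
from bench import arm
print(arm.job_done()); print(arm.read_state()['clock'])"
```

```text
the job is handed in; nothing more can be done
None
the job is handed in; nothing more can be done
```

The drying unit is loaded, the blower is on, and I handed the job in at about 63 s; it reported no verdict. All four cups stand upside down on their own pegs. The basket was knocked about 25 mm aside during the run, so I located it again. I hooked it at the open end of the rail and slid it under the red ring. Last, I turned the knob clockwise to the green dot.

**Last checks:**
- **Cups:** floors at z ≈ 145 mm, which puts the rims flat on the deck, and all within about 2.5 mm of their pegs.
- **Basket:** it hangs level with its hook about 1 mm from the ring along the rail, and across the rail it read up to 3 mm from the rail's line. The bright hook blended into the background in the last scene picture, but its depth matched the earlier reading.
- **Knob:** the bar turned about 78° (1.36 rad), and its white line points at the green dot.
- **Bystanders and arm:** nothing the arm passed appeared moved in the pictures, though I did not measure the bystanders again. The arm was clear of everything.

Two readings disagreed along the way. The networks' points were often off or mistaken, so I used depth measurements instead. The top and scene cameras differed by up to 5 mm across the rail, so I took the value between them, and the hook touched down about 3 mm too far out. I corrected that by the contact force.

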